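# Jack the cane clamp open and hold it

## Task

Build up the jack's saddle with the two plywood discs, the larger one first and the smaller one on top, stacked centred on the saddle plate, then set the jack on the table with the stack centred under the lift pad beneath the bolt head on the clamp bar's lug. Work the handle all the way down once to bed the packing in, let it come fully up again, then press it fully down and keep holding it there so that I can draw the canes out: finish while still holding the handle down, with the bar carried by the jack alone. Leave everything else on the table where it is and never push or lift the bar with the gripper.

Things in the scene. Friction and masses are not known exactly. Their poses are not given: they have to be found in the camera images.
- jack: hand lever jack of dark steel, loose on the table, 0.94 kg. Origin on the table straight under the centre of its round saddle plate; own x points forward, from the handle to the saddle, z up. Base plate 64 mm wide (y), 12 mm thick, from x = -220 to +42 mm. Slides on the table when dragged
- jack_post (a point): centre of the top of the jack's upright bare steel carrying post, 75 mm behind the saddle centre (jack x = -75 mm, y = 0), 120 mm above the table; the post is 26 mm along x and 24 mm along y and free on both y faces: grip it there to drag or carry the jack
- saddle_top (a point): centre of the flat top of the jack's saddle plate (76 mm across, no rim, 8 mm thick); 60 mm above the table with the handle up, rising straight up by 30 mm at full stroke (50 mm per radian of the handle)
- pump_handle (a joint): angle of the jack's handle: 0 = up (a spring returns it there when let go), 0.6 rad = fully down on its stop. From its pivot the handle runs towards the jack's -x, 0.55 rad above level at 0 and 0.05 rad below level at 0.6. Pressing the grip down takes about 4 N at first, up to about 13 N fully down under load
- handle_pivot (a point): pivot of the handle, on the jack at x = -105 mm, y = 0, 62 mm above the table; axis along the jack's y
- handle_grip (a point): centre of the handle's rubber cross grip, a round bar 22 mm thick and 72 mm long along the jack's y, 110 mm from the pivot; it moves on an arc about the pivot. Its top is 11 mm above this point and free to press from above
- disc_large: larger plywood packing disc, 60 mm across, 16 mm thick, lying flat on the table; origin at the centre of its underside
- disc_small: smaller plywood packing disc, 44 mm across, 16 mm thick, lying flat on the table; origin at the centre of its underside
- cane_clamp: fixed stand holding a row of canes under a grey hinged bar. Origin on the table under the lift pad; own x points inward: the jack comes in along +x, facing the same way. Stand begins at x = +60 mm; bar along y at x = 80 to 130 mm, y = -95 to +340 mm, top 145 mm above the table. Canes along x, at y = 100 to 255 mm, from x = +10 mm on, top 108 mm above the table
- lift_pad (a point): centre of the underside of the round black lift pad (40 mm across) under the end of the steel lug that juts from the bar; a dark bolt head 18 mm across on top of the lug marks it. 104 mm high at rest; a full stroke with both discs raises it about 18 mm. The bar falls back by its own weight (4 to 8 N at the pad). Lug 44 mm wide, top of the bolt head 128 mm high
- tape_roll: bystander: roll of green tape lying flat, a ring 100 mm across and 24 mm high, with a 72 mm hole; origin at the centre of its underside
- tape_roll2: bystander: cardboard ring lying flat, 88 mm across, 18 mm high; origin at the centre of its underside
- glue_bottle: bystander: white bottle with black cap, 48 mm across, 130 mm tall; origin at the centre of its underside
- carton: bystander: closed cardboard carton 90 x 120 x 60 mm; origin at the centre of its underside
- cane_offcut: bystander: short piece of bamboo cane, 18 mm thick and 100 mm long along its own y, lying flat; origin under its middle
- tin: bystander: small jar, 60 mm across, 60 mm tall; origin at the centre of its underside
- mallet: bystander: rubber mallet lying along its own x, head 50 x 85 x 50 mm centred 100 mm along +x from the origin, handle 22 mm thick from 75 mm (+x) to -120 mm; origin under the handle axis on the table
Things that resemble listed ones, but are neither listed nor needed, are in the scene too. Leave any turquoise look-alike of the disc_small alone. Leave any purple or yellow look-alike of the disc_large alone.

How it is judged:
By the outcome, as a careful person would: the job done as asked, in the order asked, and still so for the second after the job is handed in, while the arm keeps its last pose, push and grip.
It also fails if it takes over 72 s, if anything falls off the work surface, if the arm or the gripper's body presses on something with over 40 N, if the wrist force passes 120 N, or if a joint passes its speed limit or range.

## Robot

A 6-joint arm with a two-finger parallel gripper is mounted at the origin on the work surface. World frame = base frame: x ahead of the robot, y to its left, z up, the work surface at z = 0. Lengths are in m, angles in rad, forces in N, time in s.
With the tool pointing down it reaches from about 0.25 to 0.725 m from the base axis. Payload 4 kg.
Tool frame: the origin (TCP) lies at the very end of the fingers, on their centre line; the grasp point (between the pads) lies 19 mm behind it; x points along the fingers, z is the direction in which the jaws open and shut, and the axes are right-handed (so a half turn about x gives the same grasp; the last joint's range is limited). The gripper opens to 85 mm and grips with 20 to 120 N. Pads are 22 mm wide; open, the fingers measure 114 mm over their backs; the gripper's body (76 mm by 85 mm) begins 54 mm behind the grasp point. The pads swing forward as they close: fully open they stand 13 mm farther back than shut.
Start: joints at [-1.202, 0.241, 0.005, 1.335, 0, 1.571], TCP at [0.18, -0.466, 0.231] pointing down, gripper open.
Joint ranges: [-2.72, 2.72], [-1.05, 1.87], [-1.09, 1.28], [-1.99, 2.15], [-1.42, 1.44], [-3.14, 3.14]. Speed limits (rad/s): [2.79, 2.79, 3.14, 3.14, 3.14, 3.14].

## Interface

Orientations are given as a unit quaternion [x, y, z, w].
In Python, from workcell import bot gives the robot as it stands.
- The arm moves only by the tool apply_moves, never from a script. Its argument "targets" is one flat list of numbers, 7 for each row, row after row: the shift along the tool's x, y, z in units of 25 cm (1.0 is 25 cm), then the turn, a rotation vector about the tool's x, y, z in units of 0.5 rad (1.0 is 0.5 rad), then the opening, from 0 (shut) to 1 (fully open). In form: [tx, ty, tz, wx, wy, wz, claw, tx, ty, tz, wx, wy, wz, claw, ...]. A call has 1 to 12 rows; each row is the pose to reach, as a shift and turn from the pose commanded when the call began, along the tool's axes at that moment; what a row does not reach only later rows make up. A row lasts 1/12 s, in which the tool goes at most 41.7 mm and 7.16 degrees, less where a joint would pass 70% of its speed; a pose out of reach is approached as far as the arm can. A call with a number of a shift or a turn outside -1 to 1 is refused whole. A call with a gripper value outside its range is refused whole. The fingers move at their own pace and stop on an object; the grip force is fixed at half the most. Time passes only in rows, so rows that repeat a pose let the fingers close. It gives the time, the measured TCP pose, the force and the opening at its end, in the units of the state.
- bot.get_obs(): the state, without advancing time (a new reading comes with each control period).
- bot.camera(name): name is "scene" or "top" or "wrist"; returns (picture, depth): 480x640x3 uint8, red, green, blue; 480x640 float32, m along the optical axis (not along the pixel's ray), 0 where there is no reading.
- bot.camera_params(name): a dict with "fx", "fy", "cx", "cy" (pixels), "T" (4x4, takes a point from camera to world coordinates); the wrist camera has in their place "tool_from_camera" (4x4, takes a point from camera to tool coordinates, whose origin is the TCP and whose axes are the tool frame's). Camera axes: x right, y up, looking along -z (the intrinsics and any distortion apply to the point x, -y, -z); pixel columns grow to the right and rows downward; lengths in m; the calibration is good to about 2 mm. A picture is of the moment at which its call begins: read the wrist's pose just before it. camera_params takes no time and is no camera call.
- bot.job_done(): hands the job in, once; it reports no verdict.
The state is a dict: "clock": time; "joint_pos": joint angles; "joint_vel": joint speeds; "tau": joint torques, N m; "eef_pos": TCP position; "tool_rot": TCP orientation; "ft_force": force on the tool from outside, world axes, zero at the start; "ft_torque": the same for the moment, N m; "grip_width": finger opening in m.
Only numpy, scipy, OpenCV 4.12 (cv2) and the standard library are available. Lean on these libraries where they do the work, as an engineer would, in place of code of your own. Each camera call takes 0.05 s, during which the arm holds its last target.

## Working session

There is one attempt and no reset: what is moved stays moved. The work goes in short steps, Python scripts to look and compute and a tool call to move; the robot and the scene stay as the last step left them, time stands still between calls to the robot, and variables do not carry over. Pictures are saved under pics/ and viewed, and the job is handed in when it is done.

Besides the shell and the picture viewer there is one more tool, called after "Call:" as name(argument=value, ...) on one line, values as JSON. apply_moves: Moves the arm, as the interface text tells. Its arguments: {"type":"object","properties":{"targets":{"type":"array"}},"required":["targets"]}

```bash
mkdir -p pics; ls
python3 - <<'E'
from workcell import bot
import cv2,numpy as np,pickle
o=bot.get_obs();print(o)
d={}
for n in ["top","scene"]:
    p,z=bot.camera(n);d[n]=(p,z,bot.camera_params(n));cv2.imwrite(f"pics/{n}0.png",p[:,:,::-1]);print(d[n][2])
pickle.dump(d,open("d0.pkl","wb"))
print(bot.camera_params("wrist"))
E
```

```text
pics
{'clock': 0.0, 'joint_pos': array([-1.20194989e+00,  2.41413446e-01,  3.75228888e-03,  1.33520699e+00,
        6.85522503e-06,  1.57081955e+00]), 'joint_vel': array([-7.22484088e-04,  6.00086845e-05, -2.54069173e-04,  9.64480713e-04,
       -4.70970926e-04, -1.41753622e-03]), 'tau': array([ 4.13234156e-04, -3.72318435e+01,  2.52406597e+01,  1.69592845e-02,
       -1.35096388e-04, -8.45767147e-06]), 'eef_pos': array([ 0.1800477 , -0.46579144,  0.23042344]), 'tool_rot': array([ 0.40025405,  0.58380871, -0.39942169,  0.58260313]), 'ft_force': array([-0.55459677,  0.47231749,  0.19608379]), 'ft_torque': array([ 0.01094526, -0.03860046, -0.00712146]), 'grip_width': 0.08572003407994987}
{'fx': 543.6611262714608, 'fy': 543.6611262714608, 'cx': 316.2184952127136, 'cy': 233.17728504926183, 'T': array([[ 2.39876193e-03,  9.97108669e-01, -7.59509588e-02,
         4.25102918e-01],
       [-9.99729984e-01,  6.35739051e-04, -2.32283217e-02,
         6.98795165e-03],
       [-2.31128760e-02,  7.59861701e-02,  9.96840959e-01,
         1.32409553e+00],
       [ 0.00000000e+00,  0.00000000e+00,  
[... 161 characters left out ...]
.50247318, -0.59557275,  0.6267486 ,  1.25762488],
       [ 0.86439578, -0.36152315,  0.34945808,  0.43095629],
       [ 0.01845642,  0.71735215,  0.69646626,  0.94902968],
       [ 0.        ,  0.        ,  0.        ,  1.        ]])}
{'fx': 341.8978974814298, 'fy': 341.8978974814298, 'cx': 317.37321350883235, 'cy': 235.30515130542457, 'tool_from_camera': array([[ 4.65054764e-04,  3.03046840e-01, -9.52975549e-01,
        -1.43885009e-01],
       [-5.61895321e-06,  9.52975653e-01,  3.03046870e-01,
         7.80101969e-02],
       [ 9.99999892e-01, -1.35578666e-04,  4.44888673e-04,
         2.34571139e-04],
       [ 0.00000000e+00,  0.00000000e+00,  0.00000000e+00,
         1.00000000e+00]])}
```

View pics/top0.png

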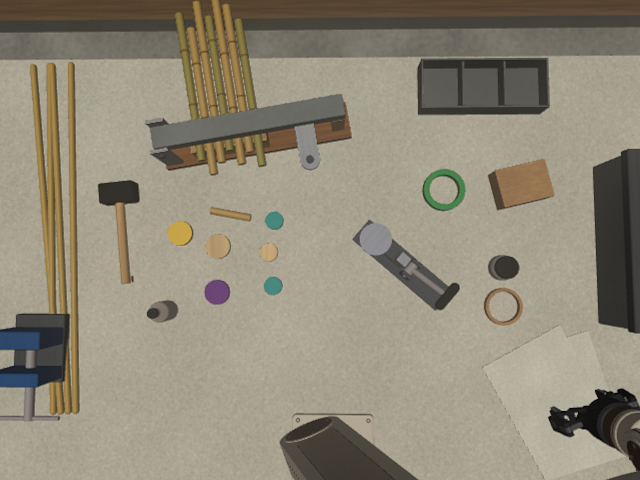

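View pics/scene0.png

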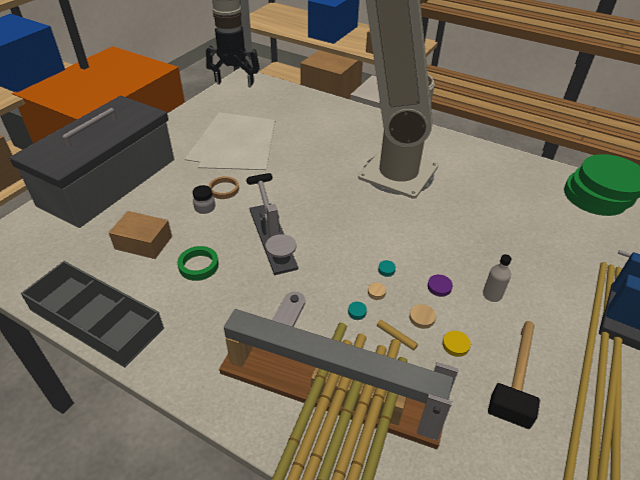

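Disc candidates in the top view:
- **Larger:** wood (218,246), yellow (180,233), purple (217,292).
- **Smaller:** wood (269,252), turquoise (274,220) and (273,286).

The plain plywood pair fits the description. I'll confirm it in an enlarged crop and measure.

```bash
cat > h.py <<'E'
import numpy as np,cv2,pickle
from scipy.spatial.transform import Rotation as R
def pt(P,u,v,z=None,depth=None):
    """pixel -> world, at world height z or with depth"""
    d=np.array([(u-P['cx'])/P['fx'],-(v-P['cy'])/P['fy'],-1.0])
    T=P['T'];w=T[:3,:3]@d;o=T[:3,3]
    if depth is not None: return o+w*depth
    return o+w*(z-o[2])/w[2]
def cloud(P,z):
    v,u=np.mgrid[0:480,0:640]
    d=np.stack([(u-P['cx'])/P['fx'],-(v-P['cy'])/P['fy'],-np.ones_like(u,float)],-1)*z[...,None]
    return d@P['T'][:3,:3].T+P['T'][:3,3]
def proj(P,p):
    c=P['T'][:3,:3].T@(np.array(p)-P['T'][:3,3])
    return P['cx']-P['fx']*c[0]/c[2],P['cy']+P['fy']*c[1]/c[2]
def crop(img,x0,y0,x1,y1,k,name):
    cv2.imwrite(name,cv2.resize(img[y0:y1,x0:x1,::-1],None,fx=k,fy=k,interpolation=cv2.INTER_CUBIC))
E
python3 - <<'E'
from h import *
d=pickle.load(open('d0.pkl','rb'))
p,z,P=d['top']
crop(p,150,200,310,310,5,'pics/c1.png')
crop(p,340,200,480,320,5,'pics/c2.png')
crop(p,270,85,370,175,6,'pics/c3.png')
C=cloud(P,z)
for n,(u,v) in dict(L=(218,246),S=(269,252),sad=(376,238),post=(404,258),bolt=(310,159),grip=(448,296),table=(330,330)).items():
    print(n,C[v,u].round(4),C[v-2:v+3,u-2:u+3,2].round(3).tolist()[2])
E
```

```text
L [0.4936 0.2756 0.0134] [0.016, 0.022, 0.013, 0.012, 0.015]
S [0.4792 0.1514 0.0153] [0.021, 0.016, 0.015, 0.021, 0.019]
sad [ 0.5104 -0.1027  0.0585] [0.06, 0.053, 0.059, 0.054, 0.061]
post [ 0.462  -0.1587  0.1205] [0.124, 0.125, 0.12, 0.116, 0.121]
bolt [0.6827 0.0492 0.1255] [0.126, 0.125, 0.126, 0.128, 0.128]
grip [ 0.3795 -0.2514  0.1318] [0.13, 0.135, 0.132, 0.133, 0.13]
table [ 0.292   0.0041 -0.0008] [-0.003, 0.005, -0.001, 0.003, -0.0]
```

View pics/c1.png

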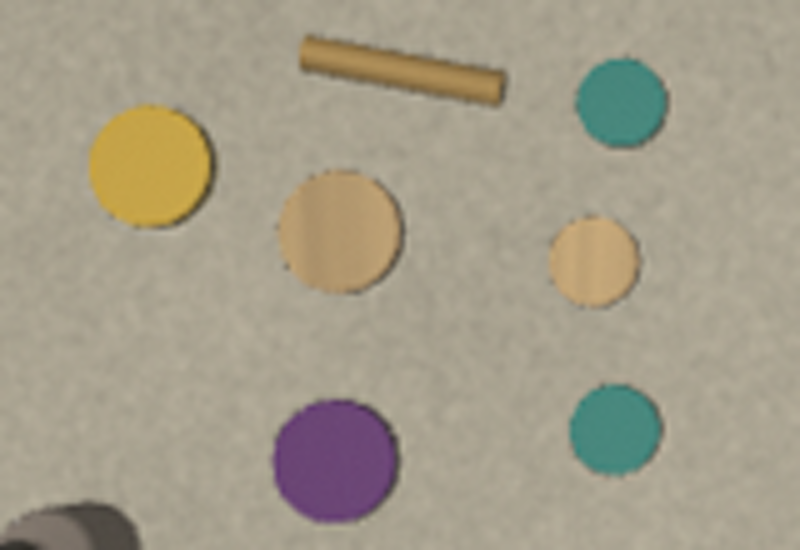

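View pics/c2.png

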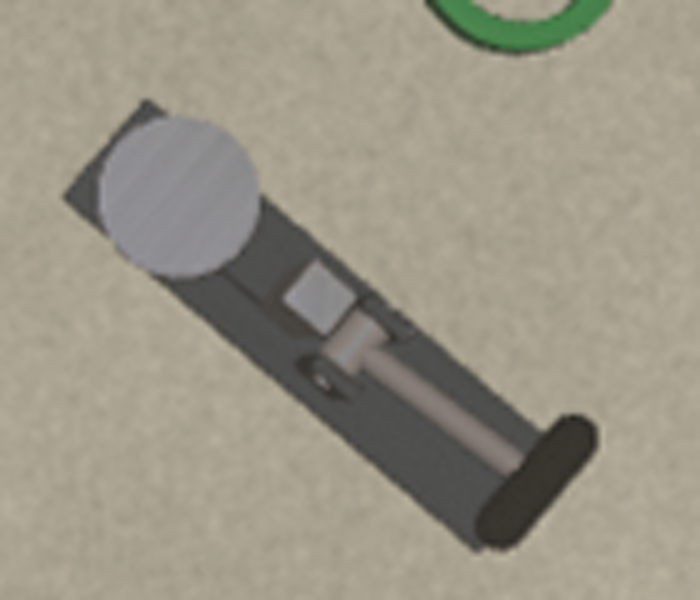

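View pics/c3.png

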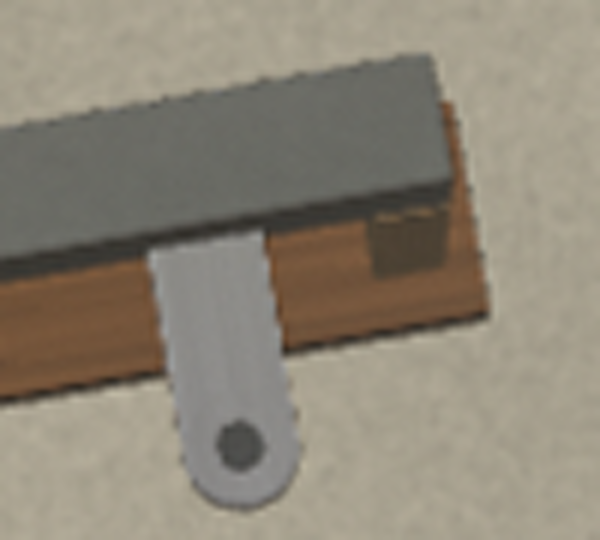

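The crops confirm it: the plain plywood discs are at top-view (218.2,246.2) for the large one and (269,252.4) for the small one. The others are coloured look-alikes. Saddle is at (375.4,238.8), post at (403.5,259), and bolt head at (310,159).

```bash
cat >> h.py <<'E'
def plan(bot,target,zdir=None,cur=None):
    """move numbers to put TCP at target with tool x down and jaw axis +-zdir (world xy)"""
    o=bot.get_obs() 
    p=np.array(o['eef_pos']);Rm=R.from_quat(o['tool_rot'])
    if cur is not None: p=np.array(cur)
    Rt=Rm
    if zdir is not None:
        best=None
        for s in (1,-1):
            zz=np.array([zdir[0],zdir[1],0.])*s;zz/=np.linalg.norm(zz)
            x=np.array([0,0,-1.]);y=np.cross(zz,x)
            Rc=R.from_matrix(np.stack([x,y,zz],1))
            m=(Rm.inv()*Rc).magnitude()
            if best is None or m<best[0]: best=(m,Rc)
        Rt=best[1]
    sh=Rm.inv().apply(np.array(target)-p)/0.25
    w=(Rm.inv()*Rt).as_rotvec()/0.5
    print('clk',round(o['clock'],2),'p',p.round(4),'shift',sh.round(3),'turn',w.round(3),'F',np.round(o['ft_force'],1),'w',round(o['grip_width'],4),'j1,j6',np.round(o['joint_pos'],2))
    return sh,w
E
python3 - <<'E'
from h import *
from workcell import bot
d=pickle.load(open('d0.pkl','rb'))
p,z,P=d['top']
c=lambda x,y,x0,y0,k:(x0+(x+.5)/k-.5,y0+(y+.5)/k-.5)
L=pt(P,*c(341,231,150,200,5),z=.016);S=pt(P,*c(595,262,150,200,5),z=.016)
sad=pt(P,*c(179,196,340,200,5),z=.06);post=pt(P,*c(319,298,340,200,5),z=.12);bolt=pt(P,*c(240,445,270,85,6),z=.128)
grip=pt(P,*c(537,481,340,200,5),z=.125)
for n,q in dict(L=L,S=S,sad=sad,post=post,bolt=bolt,grip=grip).items(): print(n,q.round(4))
for a in(post,grip):
    e=sad-a;print('jackyaw',np.degrees(np.arctan2(e[1],e[0])),np.hypot(e[0],e[1]))
# base long edges angle
a=pt(P,*c(68,196,340,200,5),z=.012);b=pt(P,*c(478,550,340,200,5),z=.012);e=a-b;print('edge',np.degrees(np.arctan2(e[1],e[0])),np.linalg.norm(e))
# bar yaw: from cloud, bar top points z~.145
C=cloud(P,z);m=(C[...,2]>.135)&(C[...,2]<.155);m[:, :140]=0;m[:85]=0;m[170:]=0;m[:,355:]=0
q=cv2.minAreaRect(np.float32(C[m][:,:2]));print(q)
a=pt(P,*c(0,258,270,85,6),z=.145);b=pt(P,*c(450,180,270,85,6),z=.145);e=a-b;print('bar',np.degrees(np.arctan2(-e[0],e[1])))
a=pt(P,*c(183,440,270,85,6),z=.11);b=pt(P,*c(150,252,270,85,6),z=.11);e=b-a;print('lug',np.degrees(np.arctan2(e[1],e[0])))
o=bot.get_obs();print(R.from_quat(o['tool_rot']).as_matrix().round(3))
# scene cross-check
ps,zs,Ps=d['scene']
for n,q in dict(L=L,S=S,sad=sad,post=post,bolt=bolt).items(): print(n,np.round(proj(Ps,q),1))
crop(ps,240,170,440,335,4,'pics/s1.png')
E
```

```text
L [0.494  0.2756 0.016 ]
S [0.4792 0.1523 0.016 ]
sad [ 0.5084 -0.1012  0.06  ]
post [ 0.4594 -0.1574  0.12  ]
bolt [0.6828 0.0501 0.128 ]
grip [ 0.3797 -0.2507  0.125 ]
jackyaw 48.93093816441812 0.07456670951133723
jackyaw 49.273256897086114 0.19731895712552844
edge 49.05607659981528 0.25778855856227706
((0.7567752003669739, 0.19044055044651031), (0.08345687389373779, 0.4414196014404297), 8.869707107543945)
bar 9.780128173132416
lug 10.088599505214201
[[-0.001  0.933  0.36 ]
 [ 0.002  0.36  -0.933]
 [-1.     0.    -0.002]]
L [421.3 313.4]
S [375.6 288.2]
sad [279.7 244.1]
post [270.8 206.9]
bolt [293.3 297.1]
```

View pics/s1.png

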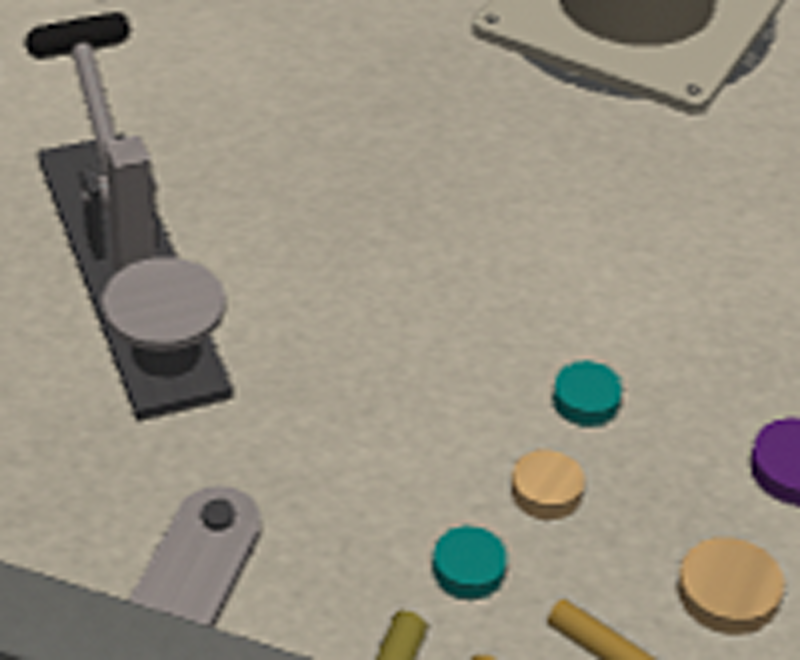

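Call:
apply_moves(targets=[0, 0.32, -0.33, -1, 0, 0, 1, 0, 0.32, -0.33, -1, 0, 0, 1, 0, 0.32, -0.33, -1, 0, 0, 1, 0, 0.32, -0.33, -1, 0, 0, 1])

```text
clock: 0.43
eef_pos: [0.2257, -0.3555, 0.2308]
tool_rot: [0.241, 0.666, -0.238, 0.665]
ft_force: [-0.8, -0.3, -0.3]
grip_width: 0.0859
```

```bash
cat >> h.py <<'E'
def go(target,yaw,n=1,frac=1,absolute=True):
    """jaw axis (tool z) at world yaw deg; prints the tool-frame numbers"""
    from workcell import bot
    o=bot.get_obs();p=np.array(o['eef_pos']);Rm=R.from_quat(o['tool_rot']);M=Rm.as_matrix()
    cy=np.degrees(np.arctan2(M[1,2],M[0,2]))
    a=np.radians(yaw);zz=np.array([np.cos(a),np.sin(a),0]);x=np.array([0,0,-1.]);Rt=R.from_matrix(np.stack([x,np.cross(zz,x),zz],1))
    w=(Rm.inv()*Rt).as_rotvec()/.5
    sh=Rm.inv().apply(np.array(target)-p)/.25
    print('clk %.2f'%o['clock'],'p',p.round(4),'yaw %.1f'%cy,'| shift',sh.round(3),'turn',w.round(3),'F',np.round(o['ft_force'],1),'w %.4f'%o['grip_width'],'j',np.round(o['joint_pos'],2))
E
python3 -c "
from h import *
go([.494,.2756,.2],139.1)"
```

```text
clk 0.43 p [ 0.2257 -0.3555  0.2308] yaw -39.6 | shift [ 0.133  2.628 -0.783] turn [-6.239  0.009 -0.01 ] F [-0.8 -0.3 -0.3] w 0.0859 j [-1.01  0.09 -0.18  1.31  0.    1.26]
```

Call:
apply_moves(targets=[0, 0.44, -0.13, -1, 0, 0, 1, 0, 0.44, -0.13, -1, 0, 0, 1, 0, 0.44, -0.13, -1, 0, 0, 1, 0, 0.44, -0.13, -1, 0, 0, 1])

```text
clock: 0.77
eef_pos: [0.272, -0.2511, 0.2309]
tool_rot: [0.068, 0.704, -0.066, 0.704]
ft_force: [-0.9, 0.5, 0.3]
grip_width: 0.0852
```

Call:
apply_moves(targets=[0, 0.45, 0.1, -1, 0, 0, 1, 0, 0.45, 0.1, -1, 0, 0, 1, 0, 0.45, 0.1, -1, 0, 0, 1, 0, 0.45, 0.1, -1, 0, 0, 1])

```text
clock: 1.1
eef_pos: [0.3195, -0.1462, 0.2311]
tool_rot: [-0.109, 0.698, 0.11, 0.699]
ft_force: [-1.1, -0.7, 0.0]
grip_width: 0.0855
```

Call:
apply_moves(targets=[0, 0.35, 0.3, -1, 0, 0, 1, 0, 0.35, 0.3, -1, 0, 0, 1, 0, 0.35, 0.3, -1, 0, 0, 1, 0, 0.35, 0.3, -1, 0, 0, 1])

```text
clock: 1.43
eef_pos: [0.366, -0.0406, 0.2311]
tool_rot: [-0.278, 0.649, 0.28, 0.65]
ft_force: [-0.0, -0.5, -0.2]
grip_width: 0.0855
```

```bash
python3 -c "
from h import *
go([.494,.2756,.2],139.1)"
```

```text
clk 1.43 p [ 0.366  -0.0406  0.2311] yaw 46.5 | shift [0.128 0.5   1.27 ] turn [-3.233e+00  5.000e-03  2.000e-03] F [-0.  -0.5 -0.2] w 0.0855 j [-0.11 -0.02 -0.3   1.3   0.    0.65]
```

Call:
apply_moves(targets=[0, 0.16, 0.43, -1, 0, 0, 1, 0, 0.16, 0.43, -1, 0, 0, 1, 0, 0.16, 0.43, -1, 0, 0, 1, 0, 0.16, 0.43, -1, 0, 0, 1])

```text
clock: 1.77
eef_pos: [0.4128, 0.0644, 0.2309]
tool_rot: [-0.43, 0.56, 0.431, 0.562]
ft_force: [-0.1, -0.4, -0.1]
grip_width: 0.0853
```

Call:
apply_moves(targets=[0, -0.06, 0.45, -1, 0, 0, 1, 0, -0.06, 0.45, -1, 0, 0, 1, 0, -0.06, 0.45, -1, 0, 0, 1, 0, -0.06, 0.45, -1, 0, 0, 1])

```text
clock: 2.1
eef_pos: [0.4574, 0.169, 0.2304]
tool_rot: [-0.556, 0.436, 0.556, 0.438]
ft_force: [0.7, -0.7, -0.1]
grip_width: 0.0857
```

Call:
apply_moves(targets=[0.2, -0.27, 0.37, -1, 0, 0, 1, 0.2, -0.27, 0.37, -1, 0, 0, 1, 0.2, -0.27, 0.37, -1, 0, 0, 1, 0.2, -0.27, 0.37, -1, 0, 0, 1, 0.2, -0.27, 0.37, -1, 0, 0, 1])

```text
clock: 2.52
eef_pos: [0.4994, 0.2709, 0.1778]
tool_rot: [-0.644, 0.29, 0.647, 0.286]
ft_force: [-0.3, -1.3, 0.3]
grip_width: 0.0851
```

```bash
cat >> h.py <<'E'
def wrist(name,k=1):
    from workcell import bot
    o=bot.get_obs();p,z=bot.camera("wrist");P=dict(bot.camera_params("wrist"))
    T=np.eye(4);T[:3,:3]=R.from_quat(o['tool_rot']).as_matrix();T[:3,3]=o['eef_pos'];P['T']=T@P['tool_from_camera']
    cv2.imwrite(f'pics/{name}.png',p[:,:,::-1]);pickle.dump((p,z,P),open(name+'.pkl','wb'));return p,z,P
E
python3 -c "
from h import *
go([.494,.2756,.1],139.1)
p,z,P=wrist('w1')
print(proj(P,[.494,.2756,.016]))"
```

```text
clk 2.52 p [0.4994 0.2709 0.1778] yaw 131.9 | shift [0.311 0.002 0.028] turn [-0.25   0.004 -0.012] F [-0.3 -1.3  0.3] w 0.0851 j [ 0.5   0.41  0.1   1.27 -0.   -0.23]
(np.float64(325.1332044668933), np.float64(214.66401625140148))
```

View pics/w1.png

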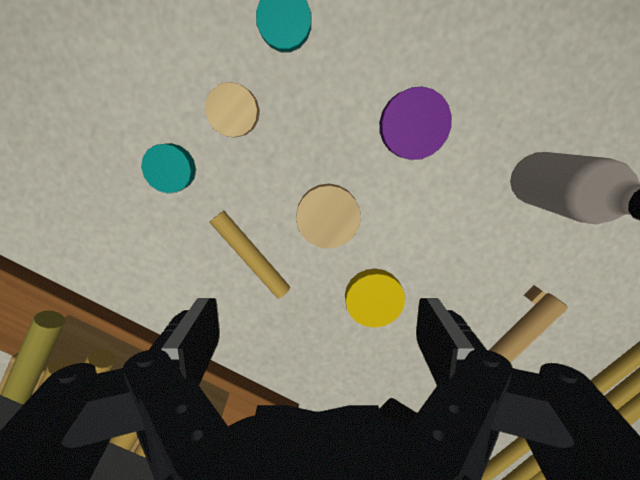

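The wrist view shows the large plywood disc at (328.5,214.5) and the small one at (232,108). The top-camera prediction for the large disc was (325,215), so I'll refine with the wrist.

Run:
```python
from h import *
p,z,P=pickle.load(open('w1.pkl','rb'))
hsv=cv2.cvtColor(p,cv2.COLOR_RGB2HSV)
m=((hsv[...,0]>10)&(hsv[...,0]<22)&(hsv[...,1]>75)&(hsv[...,2]>150)).astype(np.uint8);m[260:]=0
n,l,s,c=cv2.connectedComponentsWithStats(m)
for i in range(1,n):
    if s[i,4]>800:
        cs,_=cv2.findContours((l==i).astype(np.uint8),0,2);e=cv2.fitEllipse(max(cs,key=len));print(s[i],e, pt(P,*e[0],z=.016).round(4), pt(P,*c[i],z=.016).round(4))
go([.494,.2756,.1],139.1)
```

```text
[ 205   82   52   55 2177] ((230.72352600097656, 109.11502075195312), (49.298606872558594, 54.41331481933594), 155.2819061279297) [0.4796 0.1551 0.016 ] [0.4796 0.1551 0.016 ]
[ 296  186   64   62 3099] ((327.93548583984375, 216.612548828125), (60.78179168701172, 63.08570098876953), 81.28837585449219) [0.4936 0.2788 0.016 ] [0.4937 0.2787 0.016 ]
clk 2.57 p [0.4997 0.27   0.1794] yaw 131.6 | shift [0.318 0.001 0.032] turn [-0.262  0.002 -0.008] F [-0.  -1.2 -0.6] w 0.0852 j [ 0.5   0.4   0.1   1.27 -0.   -0.23]
```

```bash
python3 -c "
from h import *
go([.4937,.2785,.06],139.1)"
```

```text
clk 2.57 p [0.4997 0.27   0.1794] yaw 131.6 | shift [ 0.478 -0.007  0.041] turn [-0.262  0.002 -0.008] F [-0.  -1.2 -0.6] w 0.0852 j [ 0.5   0.4   0.1   1.27 -0.   -0.23]
```

Call:
apply_moves(targets=[0.475, -0.007, 0.041, -0.26, 0, 0, 1, 0.475, -0.007, 0.041, -0.26, 0, 0, 1, 0.475, -0.007, 0.041, -0.26, 0, 0, 1, 0.475, -0.007, 0.041, -0.26, 0, 0, 1, 0.475, -0.007, 0.041, -0.26, 0, 0, 1])

```text
clock: 2.98
eef_pos: [0.4936, 0.2769, 0.0622]
tool_rot: [-0.661, 0.249, 0.663, 0.247]
ft_force: [0.2, 0.2, -0.1]
grip_width: 0.0855
```

```bash
python3 -c "
from h import *
go([.4937,.2785,.0],139.1)
go([.4937,.2785,.0],139.1)"
```

```text
clk 2.98 p [0.4936 0.2769 0.0622] yaw 138.9 | shift [ 0.249 -0.006  0.004] turn [-0.006  0.002 -0.008] F [ 0.2  0.2 -0.1] w 0.0855 j [ 0.51  0.5  -0.08  1.   -0.   -0.34]
clk 2.98 p [0.4936 0.2769 0.0622] yaw 138.9 | shift [ 0.249 -0.006  0.004] turn [-0.006  0.002 -0.008] F [ 0.2  0.2 -0.1] w 0.0855 j [ 0.51  0.5  -0.08  1.   -0.   -0.34]
```

Call:
apply_moves(targets=[0.15, -0.006, 0.004, 0, 0, 0, 1, 0.25, -0.006, 0.004, 0, 0, 0, 1, 0.25, -0.006, 0.004, 0, 0, 0, 1, 0.25, -0.006, 0.004, 0, 0, 0, 1, 0.25, -0.006, 0.004, 0, 0, 0, 0.5, 0.25, -0.006, 0.004, 0, 0, 0, 0.5, 0.25, -0.006, 0.004, 0, 0, 0, 0.5, 0.25, -0.006, 0.004, 0, 0, 0, 0.5, 0.25, -0.006, 0.004, 0, 0, 0, 0.5, 0.25, -0.006, 0.004, 0, 0, 0, 0.5])

```text
clock: 3.82
eef_pos: [0.4977, 0.2816, 0.0039]
tool_rot: [0.664, -0.245, -0.661, -0.249]
ft_force: [-1.1, -0.8, 8.9]
grip_width: 0.0571
```

```bash
python3 -c "
from h import *
go([.4937,.2785,.0],139.1)
p,z,P=wrist('w2')
go([.4937,.2785,.0],139.1)
"
```

```text
clk 3.82 p [0.4977 0.2816 0.0039] yaw 139.1 | shift [0.015 0.02  0.004] turn [-0.    -0.005  0.012] F [-1.1 -0.8  8.9] w 0.0571 j [ 0.51  0.57 -0.14  0.86 -0.   -0.34]
clk 3.87 p [0.4977 0.2816 0.0039] yaw 139.1 | shift [0.015 0.02  0.004] turn [-0.    -0.005  0.012] F [-0.6 -1.6  8.4] w 0.0575 j [ 0.51  0.57 -0.14  0.86 -0.   -0.34]
```

View pics/w2.png

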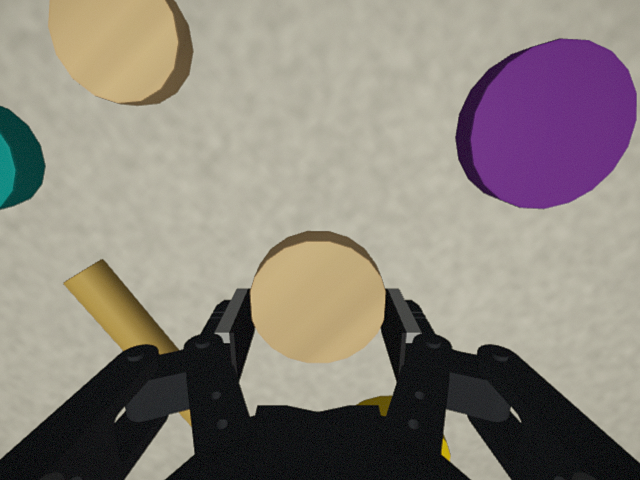

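Disc is held, with the tips just touching the table at 9 N. Lift and measure the disc in the tool frame.

Call:
apply_moves(targets=[-0.05, -0.006, 0.004, 0, 0, 0, 0.5, -0.2, -0.006, 0.004, 0, 0, 0, 0.5, -0.4, -0.006, 0.004, 0, 0, 0, 0.5, -0.5, -0.006, 0.004, 0, 0, 0, 0.5, -0.5, -0.006, 0.004, 0, 0, 0, 0.5, -0.5, -0.006, 0.004, 0, 0, 0, 0.5])

```text
clock: 4.37
eef_pos: [0.498, 0.2836, 0.1298]
tool_rot: [0.665, -0.245, -0.66, -0.25]
ft_force: [-0.6, 0.6, -0.2]
grip_width: 0.0573
```

Run:
```python
from h import *
go([.51,-.10,.14],139.1)
p,z,P=wrist('w3')
p2,_,P2=pickle.load(open('w2.pkl','rb'))
for p in (p2,p):
    hsv=cv2.cvtColor(p,cv2.COLOR_RGB2HSV)
    m=((hsv[...,0]>10)&(hsv[...,0]<22)&(hsv[...,1]>75)&(hsv[...,2]>165)).astype(np.uint8);m[:,:200]=0;m[:,440:]=0
    n,l,s,c=cv2.connectedComponentsWithStats(m)
    for i in range(1,n):
        if s[i,4]>4000:
            cs,_=cv2.findContours((l==i).astype(np.uint8),0,2);e=cv2.fitEllipse(max(cs,key=len));print(s[i],e)
            # tool frame: plane tool x = -16mm..
            T=P['tool_from_camera'];d=T[:3,:3]@np.array([(e[0][0]-P['cx'])/P['fx'],-(e[0][1]-P['cy'])/P['fy'],-1]);
            for X in (-.012,-.016,-.02): print(X,(T[:3,3]+d*(X-T[0,3])/d[0]).round(4))
```

```text
clk 4.37 p [0.498  0.2836 0.1298] yaw 139.1 | shift [-0.048  1.128 -1.041] turn [ 0.    -0.006  0.017] F [-0.6  0.6 -0.2] w 0.0573 j [ 0.52  0.44  0.02  1.14 -0.   -0.34]
[  251   242   134   121 12989] ((317.386474609375, 301.7811584472656), (120.87274169921875, 135.47161865234375), 90.5354995727539)
-0.012 [-0.012   0.0052 -0.0004]
-0.016 [-0.016   0.0074 -0.0004]
-0.02 [-0.02    0.0096 -0.0004]
[  251   242   134   121 12963] ((317.40753173828125, 301.7437744140625), (120.80036926269531, 135.2559356689453), 90.30022430419922)
-0.012 [-0.012   0.0052 -0.0004]
-0.016 [-0.016   0.0074 -0.0004]
-0.02 [-0.02    0.0096 -0.0004]
```

View pics/w3.png

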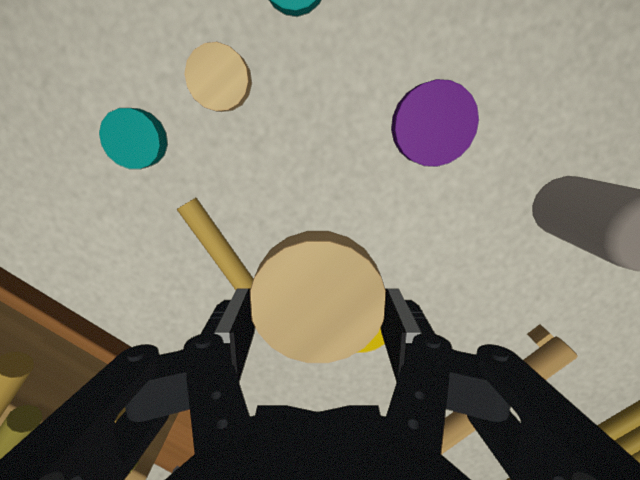

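Call:
apply_moves(targets=[-0.06, 0.41, -0.5, 0, 0, 0, 0.5, -0.06, 0.41, -0.5, 0, 0, 0, 0.5, -0.06, 0.41, -0.5, 0, 0, 0, 0.5, -0.06, 0.41, -0.5, 0, 0, 0, 0.5, -0.06, 0.82, -1, 0, 0, 0, 0.5, -0.06, 0.82, -1, 0, 0, 0, 0.5, -0.06, 0.82, -1, 0, 0, 0, 0.5, -0.06, 0.82, -1, 0, 0, 0, 0.5, -0.06, 0.82, -1, 0, 0, 0, 0.5, -0.06, 0.82, -1, 0, 0, 0, 0.5])

```text
clock: 5.25
eef_pos: [0.5492, -0.0385, 0.1385]
tool_rot: [-0.661, 0.249, 0.663, 0.248]
ft_force: [-0.2, -0.7, -0.3]
grip_width: 0.0568
```

Run:
```python
from h import *
p,z,P=wrist('w4')
go([.51,-.10,.14],139.1)
print(proj(P,[.508,-.0985,.06]))
```

```text
clk 5.30 p [ 0.5491 -0.037   0.1386] yaw 139.0 | shift [-0.005  0.293 -0.047] turn [-0.004  0.006 -0.003] F [-0.2 -0.2 -0.4] w 0.0569 j [-0.07  0.4  -0.02  1.15  0.   -0.92]
(np.float64(304.0464477682673), np.float64(135.13888113355503))
```

View pics/w4.png

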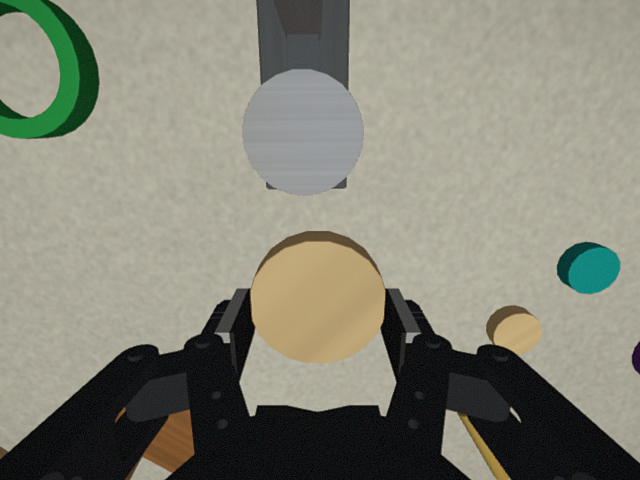

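Saddle is at wrist (303,132), within 3 px of the prediction.

Run:
```python
from h import *
p,z,P=pickle.load(open('w4.pkl','rb'))
hsv=cv2.cvtColor(p,cv2.COLOR_RGB2HSV)
g=cv2.cvtColor(p,cv2.COLOR_RGB2GRAY)
m=((hsv[...,1]<40)&(hsv[...,0]>90)&(g>120)).astype(np.uint8);m[:40]=0;m[215:]=0;m[:,:220]=0;m[:,390:]=0
m=cv2.morphologyEx(m,cv2.MORPH_OPEN,np.ones((5,5),np.uint8))
n,l,s,c=cv2.connectedComponentsWithStats(m);i=1+np.argmax(s[1:,4]);cs,_=cv2.findContours((l==i).astype(np.uint8),0,2)
e=cv2.fitEllipse(max(cs,key=len));print(s[i],e)
w=pt(P,*e[0],z=.06);print('saddle',w.round(4));w2=pt(P,303,132,z=.06);print(w2.round(4))
T=P['T'];W=pickle.load(open('w4.pkl','rb'))[2]
tool=np.linalg.inv(P['tool_from_camera']);Tt=T@tool
print('tool',(np.linalg.inv(Tt)@np.r_[w,1]).round(4))
```

```text
[ 285   70   77  105 5708] ((321.5230712890625, 119.44731903076172), (67.33171844482422, 104.2521743774414), 162.8590850830078)
saddle [ 0.4937 -0.0983  0.06  ]
[ 0.5072 -0.1003  0.06  ]
tool [0.0786 0.0814 0.0022 1.    ]
```

Run:
```python
from h import *
p,z,P=pickle.load(open('w4.pkl','rb'))
im=p.copy()
w=pt(P,303,132,z=.06)
t=np.linspace(0,2*np.pi,120)
for a in t:
    u,v=proj(P,w+.038*np.array([np.cos(a),np.sin(a),0]));im=cv2.circle(np.ascontiguousarray(im),(int(round(u)),int(round(v))),0,(255,0,0),-1)
crop(im,220,40,390,215,4,'pics/o4.png')
```

```text
(no output)
```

View pics/o4.png

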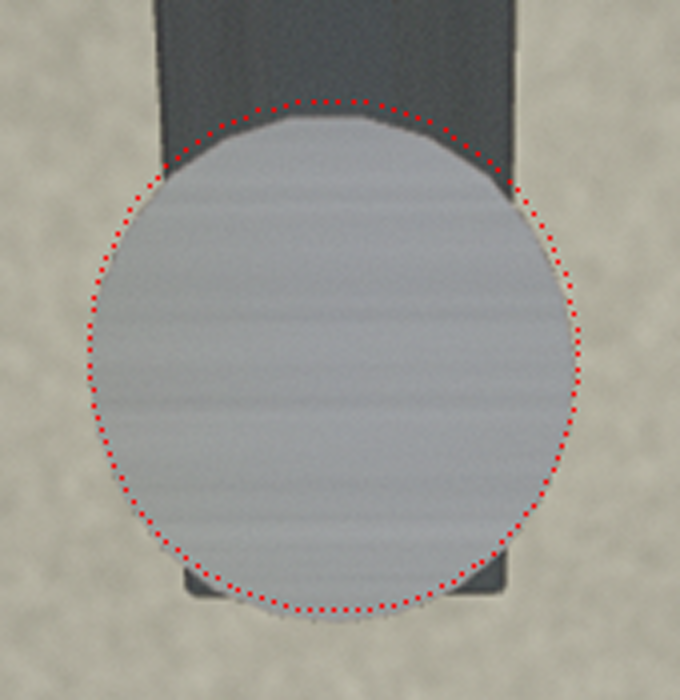

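Run:
```python
from h import *
p,z,P=pickle.load(open('w4.pkl','rb'))
w=pt(P,302.8,134.6,z=.06);print(w.round(4))
a=np.radians(139.1);zz=np.array([np.cos(a),np.sin(a),0]);y=np.array([-np.sin(a),np.cos(a),0])
t=w-.0052*y+.0004*zz;t[2]=.085;print(t.round(4));go(t,139.1)
```

```text
[ 0.5084 -0.0993  0.06  ]
[ 0.5115 -0.0951  0.085 ]
clk 5.30 p [ 0.5491 -0.037   0.1386] yaw 139.0 | shift [ 0.215  0.274 -0.039] turn [-0.004  0.006 -0.003] F [-0.2 -0.2 -0.4] w 0.0569 j [-0.07  0.4  -0.02  1.15  0.   -0.92]
```

Call:
apply_moves(targets=[0, 0.14, -0.02, 0, 0, 0, 0.5, 0, 0.274, -0.039, 0, 0, 0, 0.5, 0.1, 0.274, -0.039, 0, 0, 0, 0.5, 0.215, 0.274, -0.039, 0, 0, 0, 0.5, 0.215, 0.274, -0.039, 0, 0, 0, 0.5, 0.215, 0.274, -0.039, 0, 0, 0, 0.5])

```text
clock: 5.8
eef_pos: [0.5107, -0.0928, 0.0848]
tool_rot: [-0.661, 0.246, 0.665, 0.246]
ft_force: [1.5, -0.1, -0.3]
grip_width: 0.0571
```

Run:
```python
from h import *
go([.5115,-.0951,.065],139.1)
```

```text
clk 5.80 p [ 0.5107 -0.0928  0.0848] yaw 139.2 | shift [ 0.079  0.005 -0.009] turn [ 0.005  0.01  -0.005] F [ 1.5 -0.1 -0.3] w 0.0571 j [-0.18  0.39 -0.18  1.    0.   -1.04]
```

Call:
apply_moves(targets=[0.04, 0.004, -0.006, 0, 0, 0, 0.5, 0.07, 0.004, -0.006, 0, 0, 0, 0.5, 0.078, 0.004, -0.006, 0, 0, 0, 0.5, 0.078, 0.004, -0.006, 0, 0, 0, 0.5, 0.078, 0.004, -0.006, 0, 0, 0, 0.5])

```text
clock: 6.22
eef_pos: [0.5135, -0.0962, 0.0671]
tool_rot: [0.663, -0.247, -0.663, -0.247]
ft_force: [0.2, 0.2, 0.0]
grip_width: 0.0573
```

Run:
```python
from h import *
go([.5115,-.0951,.065],139.1)
p,z,P=wrist('w5')
w=np.array([.5084,-.0993,.06]);im=np.ascontiguousarray(p)
for a in np.linspace(0,2*np.pi,160):
    u,v=proj(P,w+.038*np.array([np.cos(a),np.sin(a),0]));cv2.circle(im,(int(round(u)),int(round(v))),0,(255,0,0),-1)
crop(im,180,150,460,390,3,'pics/o5.png')
```

```text
clk 6.22 p [ 0.5135 -0.0962  0.0671] yaw 139.1 | shift [0.008 0.002 0.009] turn [ 0.001 -0.     0.   ] F [0.2 0.2 0. ] w 0.0573 j [-0.19  0.41 -0.2   0.95  0.   -1.04]
```

View pics/o5.png

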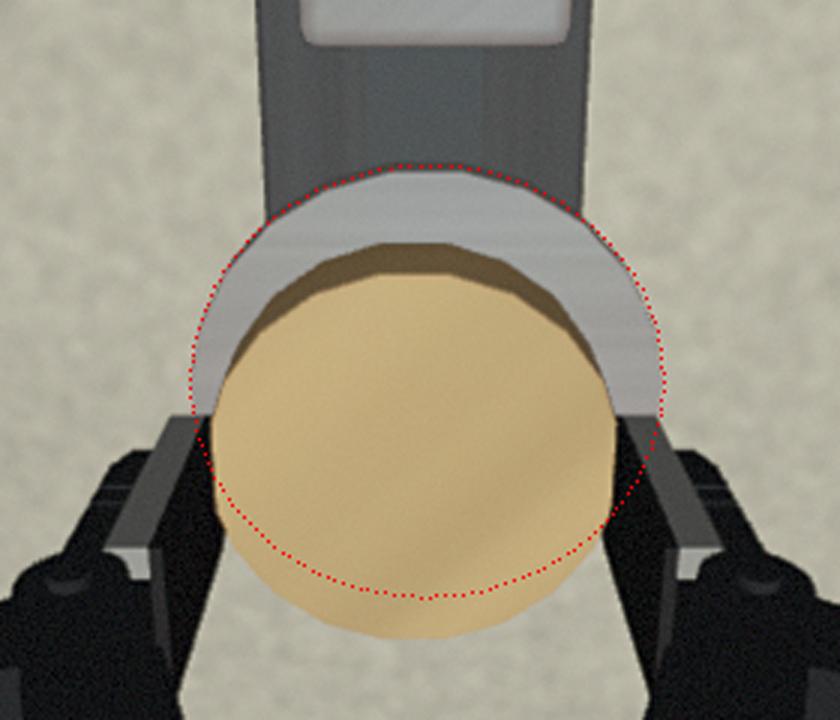

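Saddle outline fits. The disc is about 2 mm off along the jaw axis, so I'll correct and lower.

Call:
apply_moves(targets=[0, 0.002, 0.009, 0, 0, 0, 0.5, 0.004, 0.002, 0.009, 0, 0, 0, 0.5, 0.01, 0.002, 0.009, 0, 0, 0, 0.5, 0.01, 0.002, 0.009, 0, 0, 0, 0.5, 0.01, 0.002, 0.009, 0, 0, 0, 0.5])

```text
clock: 6.68
eef_pos: [0.5112, -0.0953, 0.0643]
tool_rot: [-0.663, 0.247, 0.663, 0.247]
ft_force: [-0.3, -0.5, -0.6]
grip_width: 0.0573
```

Run:
```python
from h import *
go([.5115,-.0951,.065],139.1)
p,z,P=wrist('w6')
go([.5115,-.0951,.065],139.1)
w=np.array([.5084,-.0993,.06]);im=np.ascontiguousarray(p)
for r,h in((.038,0),(.03,.016),(.03,0)):
  for a in np.linspace(0,2*np.pi,160):
    u,v=proj(P,w+np.array([r*np.cos(a),r*np.sin(a),h]));cv2.circle(im,(int(round(u)),int(round(v))),0,(255,0,0),-1)
crop(im,180,150,460,390,3,'pics/o6.png')
```

```text
clk 6.68 p [ 0.5112 -0.0953  0.0643] yaw 139.1 | shift [-0.003 -0.001 -0.   ] turn [ 0.  0. -0.] F [-0.3 -0.5 -0.6] w 0.0573 j [-0.18  0.41 -0.21  0.94 -0.   -1.04]
clk 6.73 p [ 0.5112 -0.0953  0.0643] yaw 139.1 | shift [-0.003 -0.001 -0.   ] turn [0. 0. 0.] F [0.  0.5 0.1] w 0.0566 j [-0.18  0.41 -0.21  0.94  0.   -1.04]
```

View pics/o6.png

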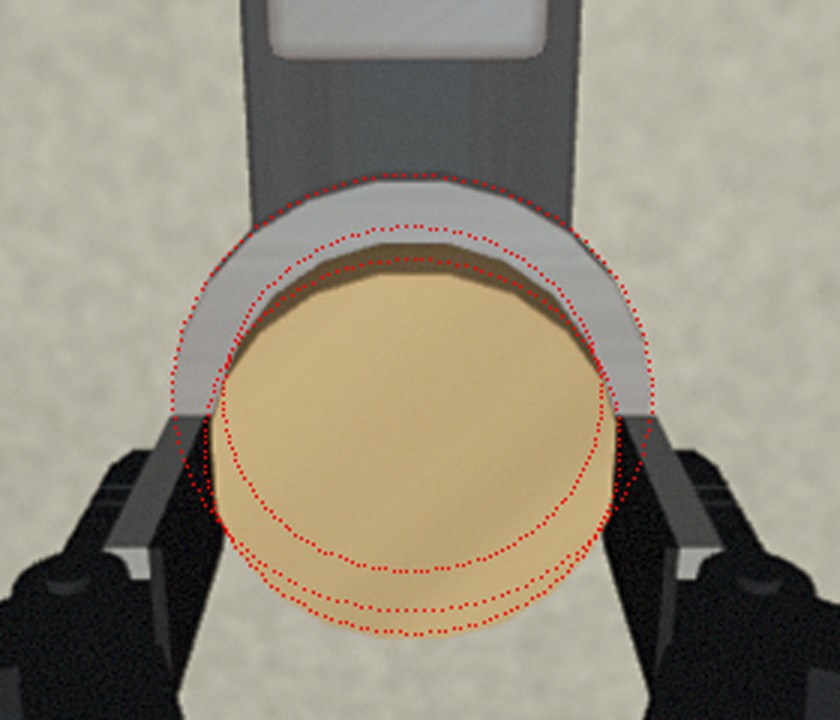

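Call:
apply_moves(targets=[0, 0.004, 0, 0, 0, 0, 0.5, 0.006, 0.004, 0, 0, 0, 0, 0.5, 0.012, 0.004, 0, 0, 0, 0, 0.5, 0.012, 0.004, 0, 0, 0, 0, 0.5])

```text
clock: 7.07
eef_pos: [0.5107, -0.0962, 0.0636]
tool_rot: [0.663, -0.247, -0.662, -0.247]
ft_force: [-5.1, 0.2, 14.9]
grip_width: 0.0568
```

Call:
apply_moves(targets=[-0.006, 0, 0, 0, 0, 0, 0.5, -0.006, 0, 0, 0, 0, 0, 0.5, -0.006, 0, 0, 0, 0, 0, 0.75, -0.006, 0, 0, 0, 0, 0, 1, -0.006, 0, 0, 0, 0, 0, 1, -0.006, 0, 0, 0, 0, 0, 1, -0.006, 0, 0, 0, 0, 0, 1])

```text
clock: 7.65
eef_pos: [0.5104, -0.096, 0.0624]
tool_rot: [-0.662, 0.247, 0.663, 0.247]
ft_force: [0.7, -0.9, -0.0]
grip_width: 0.0854
```

Call:
apply_moves(targets=[-0.1, 0, 0, 0, 0, 0, 1, -0.25, 0, 0, 0, 0, 0, 1, -0.32, 0, 0, 0, 0, 0, 1, -0.32, -0.13, 0, 0, 0, 0, 1, -0.32, -0.26, 0, 0, 0, 0, 1, -0.32, -0.26, 0, 0, 0, 0, 1, -0.32, -0.26, 0, 0, 0, 0, 1])

```text
clock: 8.23
eef_pos: [0.5538, -0.0458, 0.1425]
tool_rot: [-0.663, 0.246, 0.663, 0.246]
ft_force: [-0.8, -0.3, -0.6]
grip_width: 0.0857
```

Run:
```python
from h import *
go([.4796,.1548,.12],139.1)
p,z,P=wrist('w7')
w=np.array([.5084,-.0993,.06]);im=np.ascontiguousarray(p)
for r,h in((.038,0),(.03,.016)):
  for a in np.linspace(0,2*np.pi,160):
    u,v=proj(P,w+np.array([r*np.cos(a),r*np.sin(a),h]));cv2.circle(im,(int(round(u)),int(round(v))),0,(255,0,0),-1)
u,v=map(int,proj(P,w));print(u,v)
crop(im,max(u-100,0),max(0,v-90),u+100,v+90,4,'pics/o7.png')
```

```text
clk 8.23 p [ 0.5538 -0.0458  0.1425] yaw 139.3 | shift [ 0.09  -0.414  0.748] turn [ 0.005  0.    -0.   ] F [-0.8 -0.3 -0.6] w 0.0857 j [-0.08  0.4  -0.    1.16 -0.   -0.94]
317 138
```

View pics/o7.png

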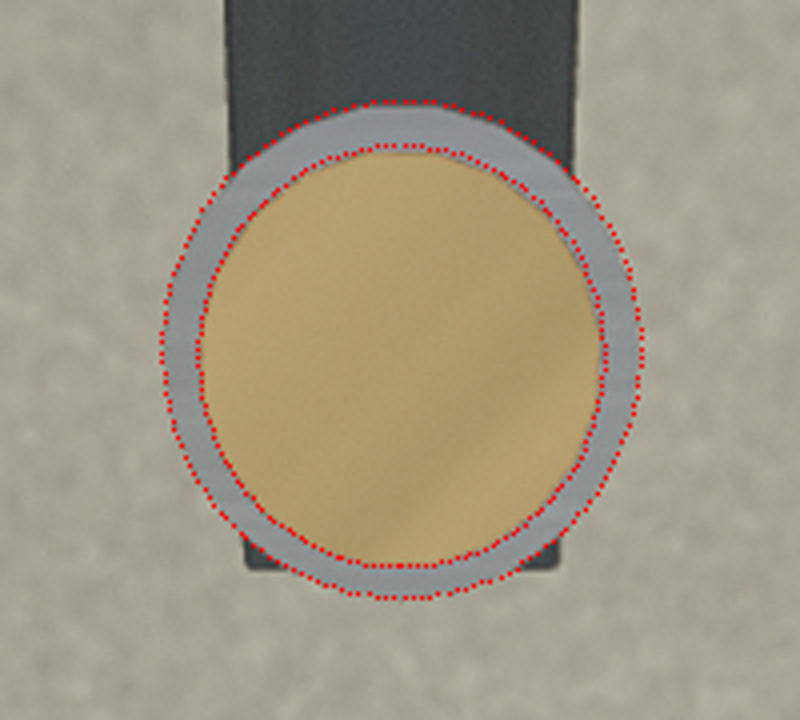

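Large disc is centred within about 0.5 mm. Now the small disc.

Call:
apply_moves(targets=[0, -0.41, 0.75, 0, 0, 0, 0.8, 0, -0.41, 0.75, 0, 0, 0, 0.8, 0, -0.41, 0.75, 0, 0, 0, 0.8, 0, -0.41, 0.75, 0, 0, 0, 0.8, 0.1, -0.41, 0.75, 0, 0, 0, 0.8, 0.1, -0.41, 0.75, 0, 0, 0, 0.8, 0.1, -0.41, 0.75, 0, 0, 0, 0.8, 0.1, -0.41, 0.75, 0, 0, 0, 0.8])

```text
clock: 8.95
eef_pos: [0.4776, 0.1527, 0.1173]
tool_rot: [-0.662, 0.247, 0.663, 0.246]
ft_force: [-0.5, 0.3, 0.7]
grip_width: 0.068
```

Run:
```python
from h import *
go([.4796,.1551,.08],139.1)
p,z,P=wrist('w8')
go([.4796,.1551,.08],139.1)
w=np.array([.4796,.1551,.0]);im=np.ascontiguousarray(p)
for r,h in((.022,.016),(.022,0)):
  for a in np.linspace(0,2*np.pi,160):
    u,v=proj(P,w+np.array([r*np.cos(a),r*np.sin(a),h]));cv2.circle(im,(int(round(u)),int(round(v))),0,(255,0,0),-1)
u,v=map(int,proj(P,w));print(u,v)
crop(im,max(u-100,0),max(0,v-90),u+100,v+90,4,'pics/o8.png')
```

```text
clk 8.95 p [0.4776 0.1527 0.1173] yaw 139.2 | shift [ 0.149 -0.013  0.   ] turn [ 0.002  0.001 -0.004] F [-0.5  0.3  0.7] w 0.0680 j [ 0.31  0.33 -0.19  1.06 -0.   -0.55]
clk 9.00 p [0.4785 0.1522 0.1178] yaw 139.1 | shift [ 0.151 -0.012  0.004] turn [-0.001 -0.001 -0.002] F [ 0.  -0.1  0.3] w 0.0682 j [ 0.31  0.33 -0.19  1.06 -0.   -0.55]
317 232
```

View pics/o8.png

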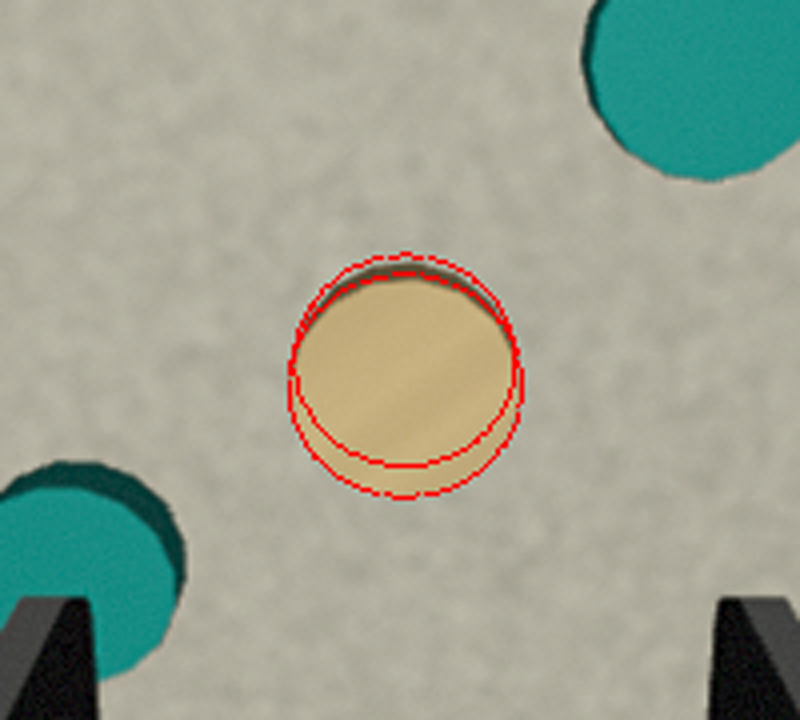

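Call:
apply_moves(targets=[0.15, -0.012, 0.004, 0, 0, 0, 0.7, 0.3, -0.012, 0.004, 0, 0, 0, 0.7, 0.4, -0.012, 0.004, 0, 0, 0, 0.7, 0.43, -0.012, 0.004, 0, 0, 0, 0.7, 0.43, -0.012, 0.004, 0, 0, 0, 0.7])

```text
clock: 9.42
eef_pos: [0.4786, 0.1542, 0.0086]
tool_rot: [-0.661, 0.249, 0.663, 0.247]
ft_force: [-0.5, -0.5, 0.5]
grip_width: 0.0601
```

Run:
```python
from h import *
go([.4796,.1551,.01],139.1)
```

```text
clk 9.42 p [0.4786 0.1542 0.0086] yaw 139.0 | shift [-0.006 -0.006 -0.001] turn [-0.005  0.004 -0.008] F [-0.5 -0.5  0.5] w 0.0601 j [ 0.31  0.46 -0.31  0.8  -0.   -0.54]
```

Call:
apply_moves(targets=[-0.003, -0.006, 0, 0, 0, 0, 0.7, -0.003, -0.006, 0, 0, 0, 0, 0.4, -0.003, -0.006, 0, 0, 0, 0, 0.3, -0.003, -0.006, 0, 0, 0, 0, 0.3, -0.003, -0.006, 0, 0, 0, 0, 0.3, -0.003, -0.006, 0, 0, 0, 0, 0.3])

```text
clock: 9.92
eef_pos: [0.4844, 0.1611, 0.0175]
tool_rot: [0.665, -0.243, -0.661, -0.25]
ft_force: [-7.3, 5.7, 26.4]
grip_width: 0.0259
```

```bash
cat >> h.py <<'E'
def discT(p,P,Xs):
    hsv=cv2.cvtColor(p,cv2.COLOR_RGB2HSV)
    m=((hsv[...,0]>10)&(hsv[...,0]<22)&(hsv[...,1]>75)&(hsv[...,2]>165)).astype(np.uint8);m[:,:220]=0;m[:,420:]=0;m[:230]=0;m[400:]=0
    n,l,s,c=cv2.connectedComponentsWithStats(m);i=1+np.argmax(s[1:,4])
    cs,_=cv2.findContours((l==i).astype(np.uint8),0,2);e=cv2.fitEllipse(max(cs,key=len));print(s[i],np.round(e[0],1),e[1])
    T=P['tool_from_camera'];d=T[:3,:3]@np.array([(e[0][0]-P['cx'])/P['fx'],-(e[0][1]-P['cy'])/P['fy'],-1])
    for X in Xs: print(X,(T[:3,3]+d*(X-T[0,3])/d[0]).round(4))
E
python3 - <<'E'
from h import *
go([.4796,.1551,.01],139.1)
p,z,P=wrist('w9');discT(p,P,(-.004,-.007,-.01))
E
```

```text
clk 9.92 p [0.4844 0.1611 0.0175] yaw 139.2 | shift [ 0.03   0.031 -0.001] turn [ 0.004 -0.004  0.024] F [-7.3  5.7 26.4] w 0.0259 j [ 0.32  0.45 -0.3   0.81  0.   -0.54]
[ 256  249   91   84 4926] [303.4 289.9] (75.91958618164062, 92.03559112548828)
-0.004 [-0.004   0.0069 -0.0067]
-0.007 [-0.007   0.0084 -0.0066]
-0.01 [-0.01    0.0099 -0.0064]
```

View pics/w9.png

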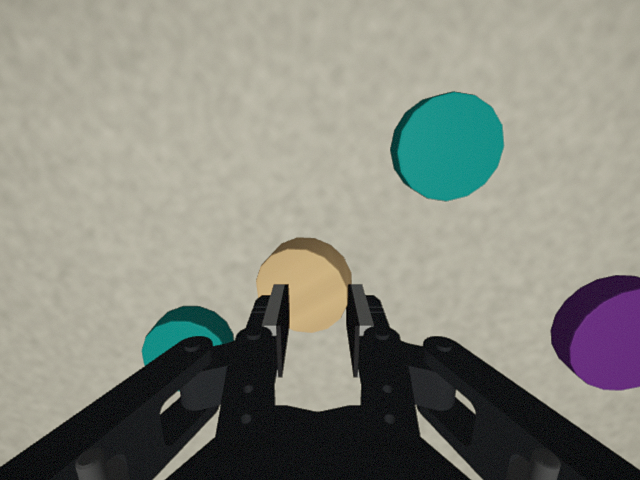

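The fingers slid onto the disc top because I was too high. Raise, reopen, look again.

Call:
apply_moves(targets=[-0.1, 0, 0, 0, 0, 0, 0.3, -0.3, 0, 0, 0, 0, 0, 0.5, -0.4, 0, 0, 0, 0, 0, 0.7, -0.4, 0, 0, 0, 0, 0, 0.7, -0.4, 0, 0, 0, 0, 0, 0.7])

```text
clock: 10.38
eef_pos: [0.4837, 0.1584, 0.1154]
tool_rot: [0.665, -0.245, -0.66, -0.249]
ft_force: [0.1, -0.2, -0.1]
grip_width: 0.0598
```

```bash
cat >> h.py <<'E'
def ply(p,P,h,y1=480):
    hsv=cv2.cvtColor(p,cv2.COLOR_RGB2HSV)
    m=((hsv[...,0]>10)&(hsv[...,0]<22)&(hsv[...,1]>75)&(hsv[...,2]>165)).astype(np.uint8);m[y1:]=0
    n,l,s,c=cv2.connectedComponentsWithStats(m)
    for i in range(1,n):
        if s[i,4]>700:
            cs,_=cv2.findContours((l==i).astype(np.uint8),0,2);e=cv2.fitEllipse(max(cs,key=len));print(s[i],np.round(e[0],1),np.round(e[1],1),pt(P,*e[0],z=h).round(4))
E
python3 - <<'E'
from h import *
go([.4796,.1551,.0],139.1)
p,z,P=wrist('w10');ply(p,P,.016)
go([.4796,.1551,.0],139.1)
E
```

```text
clk 10.38 p [0.4837 0.1584 0.1154] yaw 139.1 | shift [0.461 0.024 0.006] turn [ 0.001 -0.01   0.016] F [ 0.1 -0.2 -0.1] w 0.0598 j [ 0.32  0.33 -0.19  1.04 -0.   -0.54]
[ 280  197   59   56 2529] [308.6 224. ] [54.6 57.3] [0.4841 0.1477 0.016 ]
clk 10.43 p [0.482  0.1578 0.1133] yaw 139.1 | shift [0.453 0.016 0.001] turn [ 0.001 -0.005  0.008] F [-0.1  0.3 -0.2] w 0.0600 j [ 0.32  0.33 -0.19  1.04 -0.   -0.54]
```

View pics/w10.png

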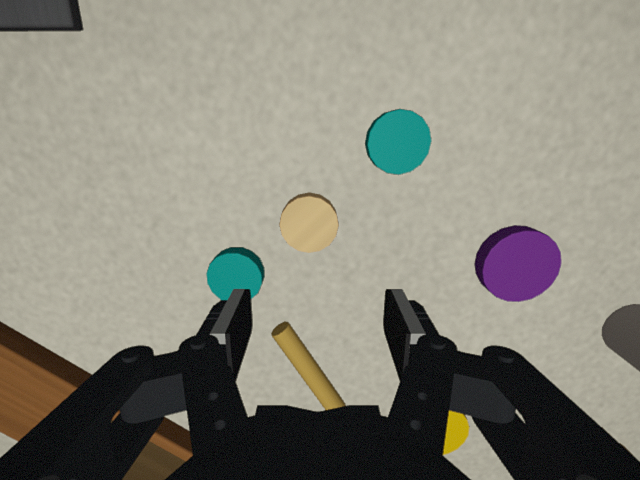

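Run:
```python
from h import *
p,z,P=wrist('w11');ply(p,P,.016)
go([.4796,.1551,.0],139.1)
p,z,P=wrist('w11');ply(p,P,.016)
go([.4796,.1551,.0],139.1)
```

```text
[ 278  200   59   56 2543] [306.9 227.4] [54.7 57.5] [0.4841 0.1477 0.016 ]
clk 10.48 p [0.4808 0.1574 0.1118] yaw 139.1 | shift [ 0.447  0.011 -0.002] turn [ 0.001 -0.002  0.002] F [-0.7 -0.5  0.1] w 0.0599 j [ 0.32  0.34 -0.19  1.04 -0.   -0.54]
[ 277  202   59   57 2571] [305.8 229.7] [55.  57.8] [0.4841 0.1477 0.016 ]
clk 10.53 p [0.4801 0.1572 0.1108] yaw 139.1 | shift [ 0.443  0.007 -0.004] turn [ 0.001  0.001 -0.001] F [ 0.8  0.3 -0. ] w 0.0601 j [ 0.32  0.34 -0.19  1.04 -0.   -0.54]
```

Call:
apply_moves(targets=[0.1, 0.016, -0.038, 0, 0, 0, 0.7, 0.2, 0.016, -0.038, 0, 0, 0, 0.7, 0.2, 0.016, -0.038, 0, 0, 0, 0.7, 0.2, 0.016, -0.038, 0, 0, 0, 0.7, 0.2, 0.016, -0.038, 0, 0, 0, 0.7])

```text
clock: 10.95
eef_pos: [0.485, 0.1482, 0.061]
tool_rot: [-0.662, 0.247, 0.663, 0.247]
ft_force: [1.2, -0.2, 0.1]
grip_width: 0.0598
```

Run:
```python
from h import *
go([.4841,.1477,.0],139.1)
```

```text
clk 10.95 p [0.485  0.1482 0.061 ] yaw 139.1 | shift [0.244 0.003 0.001] turn [ 0.001  0.002 -0.002] F [ 1.2 -0.2  0.1] w 0.0598 j [ 0.3   0.4  -0.25  0.92  0.   -0.56]
```

Call:
apply_moves(targets=[0.12, 0.003, 0, 0, 0, 0, 0.7, 0.22, 0.003, 0, 0, 0, 0, 0.7, 0.238, 0.003, 0, 0, 0, 0, 0.7, 0.238, 0.003, 0, 0, 0, 0, 0.7, 0.238, 0.003, 0, 0, 0, 0, 0.6, 0.238, 0.003, 0, 0, 0, 0, 0.4, 0.238, 0.003, 0, 0, 0, 0, 0.4, 0.238, 0.003, 0, 0, 0, 0, 0.4, 0.238, 0.003, 0, 0, 0, 0, 0.4])

```text
clock: 11.7
eef_pos: [0.4865, 0.1482, 0.0038]
tool_rot: [0.664, -0.246, -0.661, -0.248]
ft_force: [-1.5, 0.2, 6.4]
grip_width: 0.0414
```

Run:
```python
from h import *
go([.4841,.1477,.0],139.1)
p,z,P=wrist('w12');discT(p,P,(-.01,-.013,-.016))
```

```text
clk 11.70 p [0.4865 0.1482 0.0038] yaw 139.1 | shift [0.015 0.008 0.006] turn [ 0.001 -0.004  0.007] F [-1.5  0.2  6.4] w 0.0414 j [ 0.3   0.47 -0.31  0.78  0.   -0.56]
[ 270  265   96   89 6739] [317.6 309. ] (86.57508850097656, 97.92771911621094)
-0.01 [-0.01    0.0005 -0.0003]
-0.013 [-0.013   0.0022 -0.0003]
-0.016 [-0.016   0.004  -0.0003]
```

View pics/w12.png

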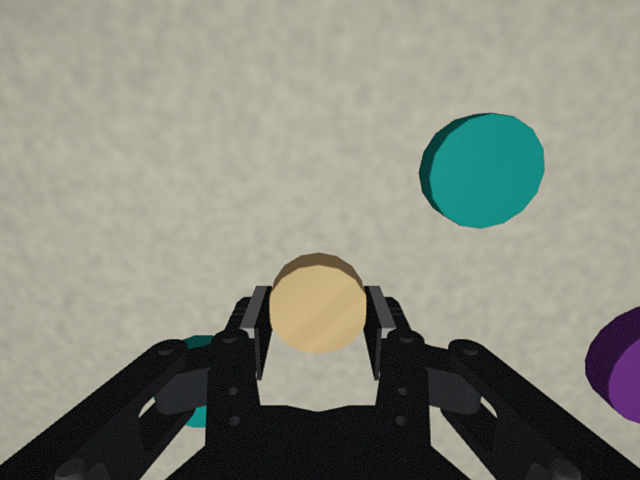

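Call:
apply_moves(targets=[-0.05, 0, 0, 0, 0, 0, 0.4, -0.2, 0, 0, 0, 0, 0, 0.4, -0.35, 0, 0, 0, 0, 0, 0.4, -0.5, 0, 0, 0, 0, 0, 0.4, -0.55, 0.1, -0.1, 0, 0, 0, 0.4, -0.55, 0.25, -0.3, 0, 0, 0, 0.4, -0.55, 0.35, -0.45, 0, 0, 0, 0.4, -0.55, 0.45, -0.55, 0, 0, 0, 0.4, -0.55, 0.52, -0.65, 0, 0, 0, 0.4, -0.55, 0.52, -0.7, 0, 0, 0, 0.4, -0.55, 0.52, -0.7, 0, 0, 0, 0.4, -0.55, 0.52, -0.7, 0, 0, 0, 0.4])

```text
clock: 12.75
eef_pos: [0.5324, -0.0663, 0.1397]
tool_rot: [0.663, -0.248, -0.662, -0.248]
ft_force: [-1.4, 0.2, -0.3]
grip_width: 0.0415
```

```bash
cat >> h.py <<'E'
J=139.1
def tz(c,dy,dz,z,yaw=J):
    a=np.radians(yaw);zz=np.array([np.cos(a),np.sin(a),0]);y=np.array([-np.sin(a),np.cos(a),0])
    t=np.array([c[0],c[1],0])-dy*y-dz*zz;t[2]=z;return t
def over(name,p,P,circ,box,k=3):
    im=np.ascontiguousarray(p)
    for (x,y,h,r) in circ:
        for a in np.linspace(0,2*np.pi,160):
            u,v=proj(P,[x+r*np.cos(a),y+r*np.sin(a),h]);cv2.circle(im,(int(round(u)),int(round(v))),0,(255,0,0),-1)
    crop(im,*box,k,f'pics/{name}.png')
E
python3 - <<'E'
from h import *
t=tz((.5084,-.0993),.0018,-.0003,.11);print(t.round(4));go(t,J)
p,z,P=wrist('w13');go(t,J)
over('o13',p,P,[(.5084,-.0993,.06,.038),(.5084,-.0993,.076,.03)],(180,100,460,340))
E
```

```text
[ 0.5094 -0.0977  0.11  ]
clk 12.75 p [ 0.5324 -0.0663  0.1397] yaw 139.0 | shift [ 0.119  0.156 -0.013] turn [-0.004 -0.001  0.002] F [-1.4  0.2 -0.3] w 0.0415 j [-0.12  0.37 -0.06  1.14  0.   -0.98]
clk 12.80 p [ 0.5318 -0.0652  0.1395] yaw 139.1 | shift [ 0.118  0.157 -0.017] turn [-0.001  0.     0.001] F [-0.3 -0.2 -0.6] w 0.0414 j [-0.12  0.37 -0.07  1.14  0.   -0.98]
```

View pics/o13.png

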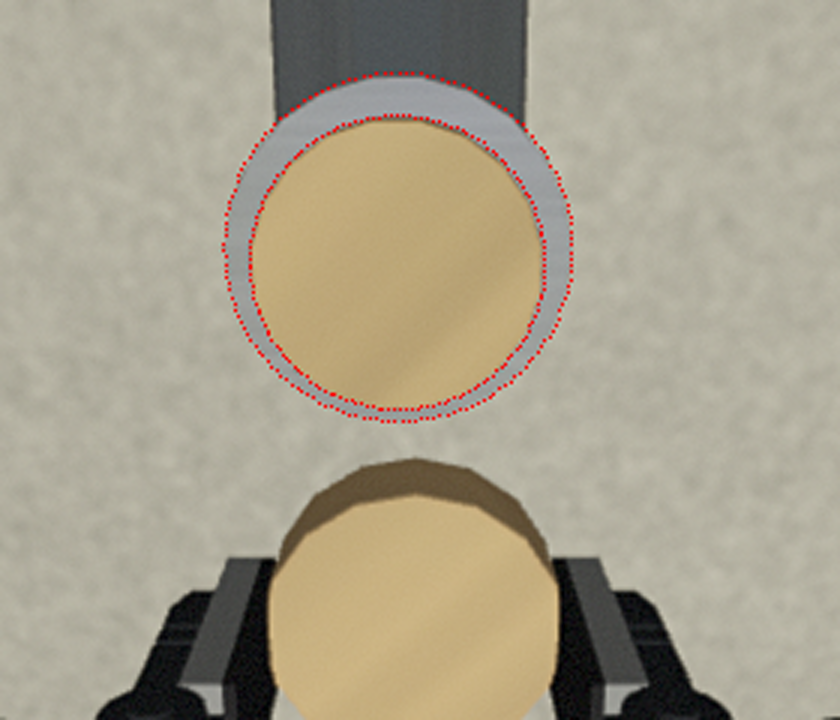

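Call:
apply_moves(targets=[0, 0.08, -0.01, 0, 0, 0, 0.4, 0, 0.157, -0.017, 0, 0, 0, 0.4, 0.1, 0.157, -0.017, 0, 0, 0, 0.4, 0.18, 0.157, -0.017, 0, 0, 0, 0.4, 0.206, 0.157, -0.017, 0, 0, 0, 0.4, 0.206, 0.157, -0.017, 0, 0, 0, 0.4, 0.206, 0.157, -0.017, 0, 0, 0, 0.4])

```text
clock: 13.38
eef_pos: [0.5094, -0.0966, 0.0879]
tool_rot: [-0.663, 0.246, 0.663, 0.246]
ft_force: [-0.1, -0.0, 1.0]
grip_width: 0.0414
```

Run:
```python
from h import *
t=tz((.5084,-.0993),.0018,-.0003,.081)
p,z,P=wrist('w14');go(t,J)
over('o14',p,P,[(.5084,-.0993,.06,.038),(.5084,-.0993,.076,.03)],(180,150,460,390))
```

```text
clk 13.43 p [ 0.5102 -0.0969  0.0886] yaw 139.2 | shift [0.03  0.005 0.001] turn [ 0.004 -0.002  0.002] F [ 1.6 -0.9 -1.1] w 0.0414 j [-0.19  0.38 -0.19  1.    0.   -1.05]
```

View pics/o14.png

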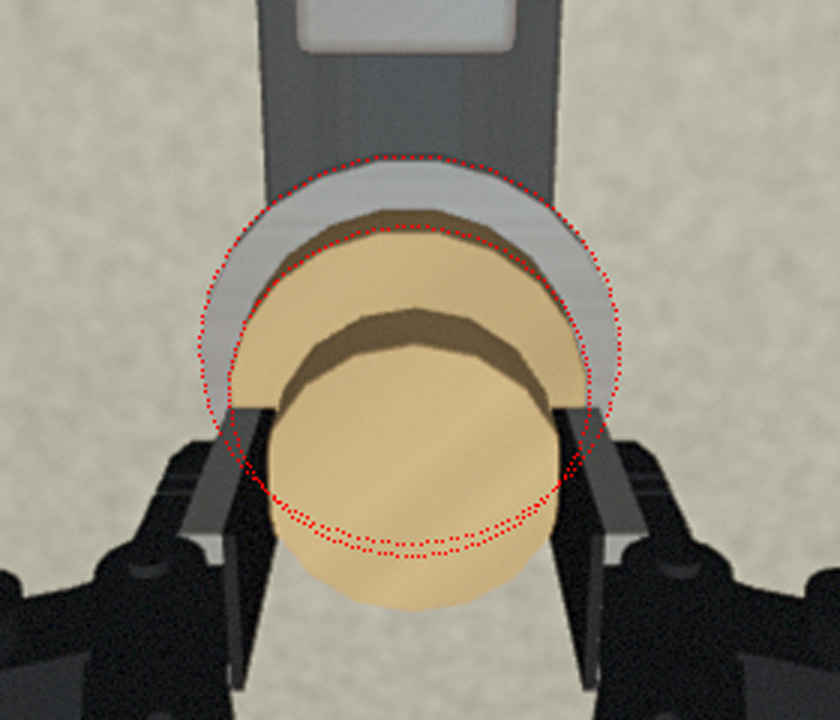

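Call:
apply_moves(targets=[0.015, 0.005, 0, 0, 0, 0, 0.4, 0.028, 0.005, 0, 0, 0, 0, 0.4, 0.028, 0.005, 0, 0, 0, 0, 0.4, 0.028, 0.005, 0, 0, 0, 0, 0.4])

```text
clock: 13.77
eef_pos: [0.5087, -0.0986, 0.0807]
tool_rot: [-0.663, 0.247, 0.663, 0.247]
ft_force: [-0.3, 0.1, -0.4]
grip_width: 0.0409
```

Run:
```python
from h import *
t=tz((.5084,-.0993),.0018,-.0003,.081)
p,z,P=wrist('w15');go(t,J)
over('o15',p,P,[(.5084,-.0993,.06,.038),(.5084,-.0993,.076,.03),(.5084,-.0993,.092,.022),(.5084,-.0993,.076,.022)],(180,150,460,390))
```

```text
clk 13.82 p [ 0.5088 -0.0987  0.0807] yaw 139.1 | shift [-0.001 -0.004  0.001] turn [ 0. -0.  0.] F [ 0.1 -0.2 -1. ] w 0.0414 j [-0.19  0.39 -0.2   0.98  0.   -1.05]
```

View pics/o15.png

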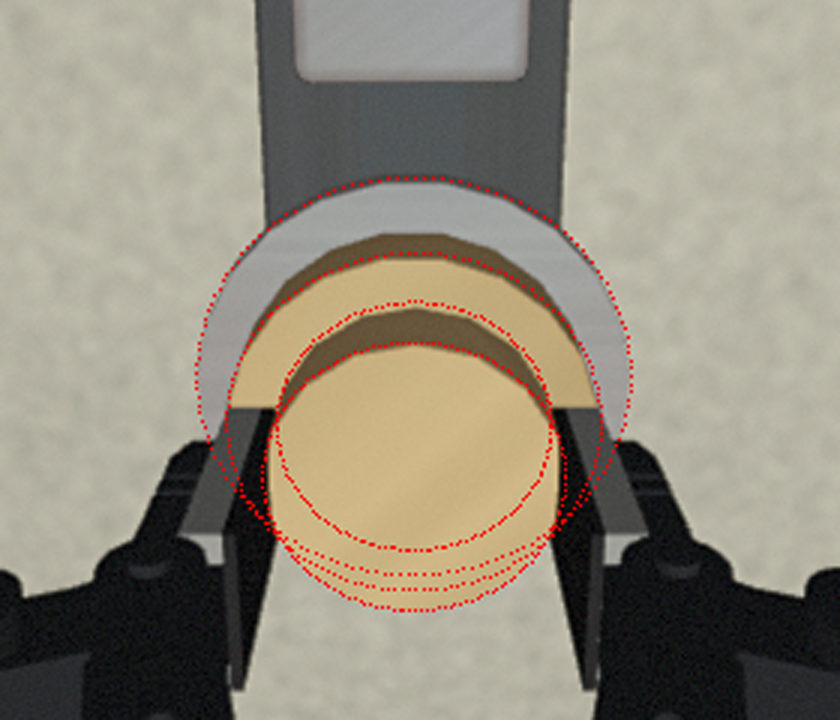

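Call:
apply_moves(targets=[0.005, 0, 0, 0, 0, 0, 0.4, 0.005, 0, 0, 0, 0, 0, 0.4, 0.003, 0, 0, 0, 0, 0, 0.45, 0.0, 0, 0, 0, 0, 0, 0.55, 0, 0, 0, 0, 0, 0, 0.7, 0, 0, 0, 0, 0, 0, 0.8, 0, 0, 0, 0, 0, 0, 0.8])

```text
clock: 14.4
eef_pos: [0.5086, -0.0986, 0.0805]
tool_rot: [-0.663, 0.247, 0.663, 0.247]
ft_force: [0.3, 0.0, -0.1]
grip_width: 0.0679
```

Call:
apply_moves(targets=[-0.1, 0, 0, 0, 0, 0, 1, -0.2, 0, 0, 0, 0, 0, 1, -0.28, 0, 0, 0, 0, 0, 1, -0.28, -0.13, 0, 0, 0, 0, 1, -0.28, -0.26, 0, 0, 0, 0, 1, -0.28, -0.26, 0, 0, 0, 0, 1, -0.28, -0.26, 0, 0, 0, 0, 1])

```text
clock: 14.98
eef_pos: [0.5519, -0.0484, 0.1503]
tool_rot: [0.663, -0.246, -0.663, -0.246]
ft_force: [-0.4, 0.2, -0.3]
grip_width: 0.0854
```

Run:
```python
from h import *
p,z,P=wrist('w16');go([.4594,-.155,.2],J)
u,v=map(int,proj(P,[.5084,-.0993,.07]));print(u,v)
over('o16',p,P,[(.5084,-.0993,.06,.038),(.5084,-.0993,.076,.03),(.5084,-.0993,.092,.022)],(u-100,max(0,v-100),u+100,v+80),4)
```

```text
clk 15.03 p [ 0.5509 -0.0491  0.1501] yaw 139.2 | shift [-0.199  0.56   0.   ] turn [ 0.003  0.002 -0.002] F [-0.4  0.1  0.5] w 0.0854 j [-0.09  0.39  0.    1.18 -0.   -0.95]
317 143
```

View pics/o16.png

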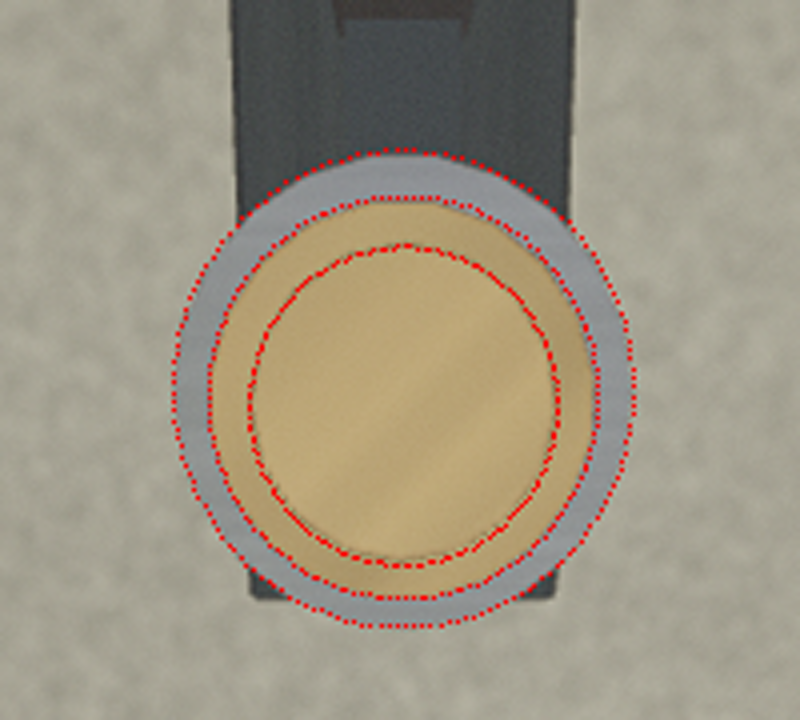

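View pics/w16.png

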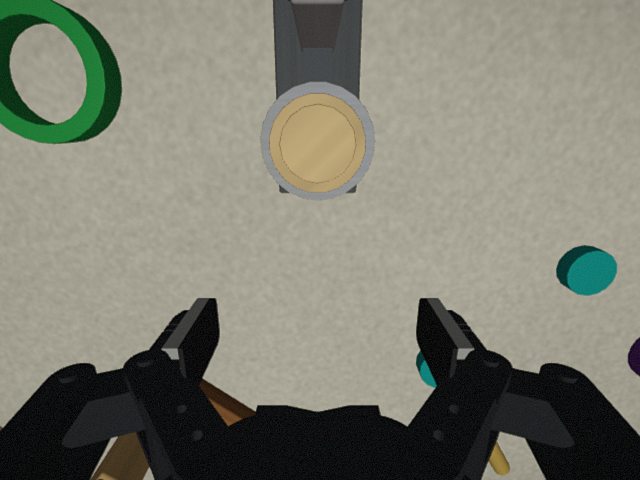

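Stack is centred to within 0.5 mm. Now go to the post.

Call:
apply_moves(targets=[-0.15, 0, 0, 0, 0, 0, 1, -0.2, 0.15, 0, 0, 0, 0, 1, -0.2, 0.3, 0, 0, 0, 0, 1, -0.2, 0.45, 0, 0, 0, 0, 1, -0.2, 0.56, 0, 0, 0, 0, 0.7, -0.2, 0.56, 0, 0, 0, 0, 0.7, -0.2, 0.56, 0, 0, 0, 0, 0.7, -0.2, 0.56, 0, 0, 0, 0, 0.7])

```text
clock: 15.7
eef_pos: [0.4592, -0.1557, 0.2005]
tool_rot: [-0.662, 0.247, 0.662, 0.248]
ft_force: [-0.3, 0.6, -0.8]
grip_width: 0.0597
```

Run:
```python
from h import *
p,z,P=wrist('w17');go([.4593,-.156,.085],J)
u,v=map(int,proj(P,[.4593,-.156,.12]));print(u,v)
over('o17',p,P,[(.4593,-.156,.12,.012)],(u-120,max(0,v-100),u+120,v+90),3)
```

```text
clk 15.75 p [ 0.4596 -0.1553  0.2005] yaw 139.1 | shift [ 0.462  0.003 -0.001] turn [-0.  0.  0.] F [ 0.3 -0.1  0.5] w 0.0597 j [-0.33  0.23 -0.09  1.25  0.   -1.18]
317 243
```

View pics/o17.png

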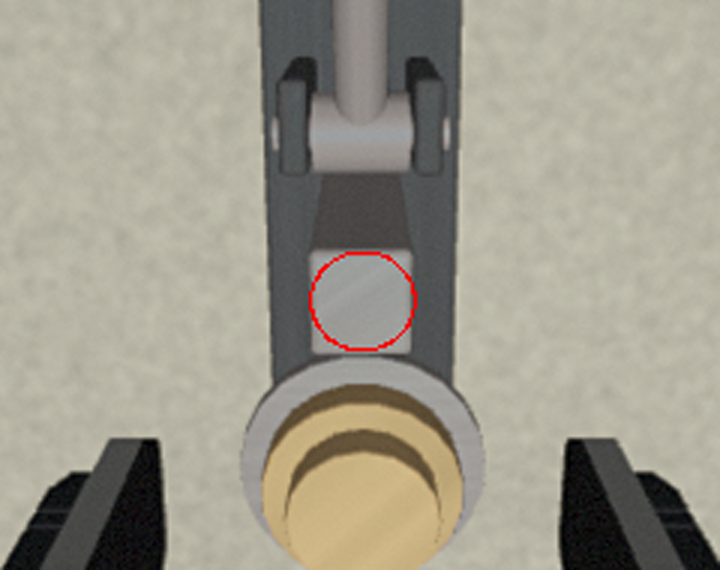

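Call:
apply_moves(targets=[0.12, 0.003, -0.001, 0, 0, 0, 0.7, 0.25, 0.003, -0.001, 0, 0, 0, 0.7, 0.38, 0.003, -0.001, 0, 0, 0, 0.7, 0.45, 0.003, -0.001, 0, 0, 0, 0.7, 0.46, 0.003, -0.001, 0, 0, 0, 0.6, 0.46, 0.003, -0.001, 0, 0, 0, 0.45, 0.46, 0.003, -0.001, 0, 0, 0, 0.35, 0.46, 0.003, -0.001, 0, 0, 0, 0.15, 0.46, 0.003, -0.001, 0, 0, 0, 0.15, 0.46, 0.003, -0.001, 0, 0, 0, 0.15, 0.46, 0.003, -0.001, 0, 0, 0, 0.15])

```text
clock: 16.67
eef_pos: [0.4605, -0.1558, 0.0869]
tool_rot: [0.664, -0.246, -0.662, -0.247]
ft_force: [0.2, 4.1, 5.1]
grip_width: 0.0229
```

Run:
```python
from h import *
p,z,P=wrist('w18');go([.4593,-.156,.085],J)
from workcell import bot
d={}
for n in("top","scene"):
    p,z=bot.camera(n);d[n]=(p,z,bot.camera_params(n));cv2.imwrite(f'pics/{n}1.png',p[:,:,::-1])
pickle.dump(d,open('d1.pkl','wb'))
```

```text
clk 16.72 p [ 0.4604 -0.1558  0.0869] yaw 139.1 | shift [0.008 0.004 0.003] turn [ 0.002 -0.004  0.005] F [-1.   4.6  5.4] w 0.0229 j [-0.33  0.33 -0.28  0.96  0.   -1.18]
```

View pics/w18.png

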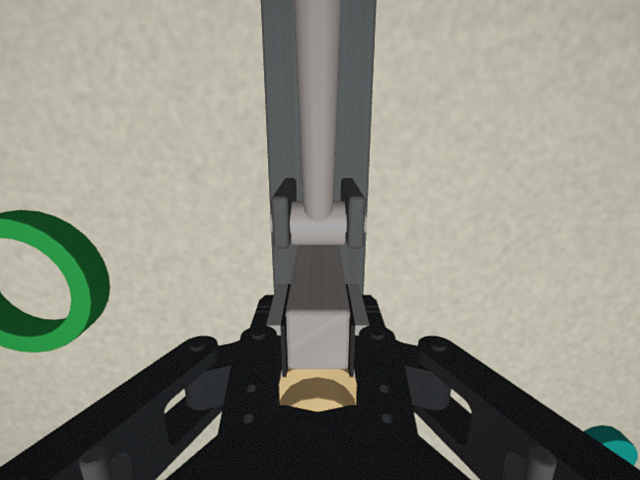

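View pics/scene1.png

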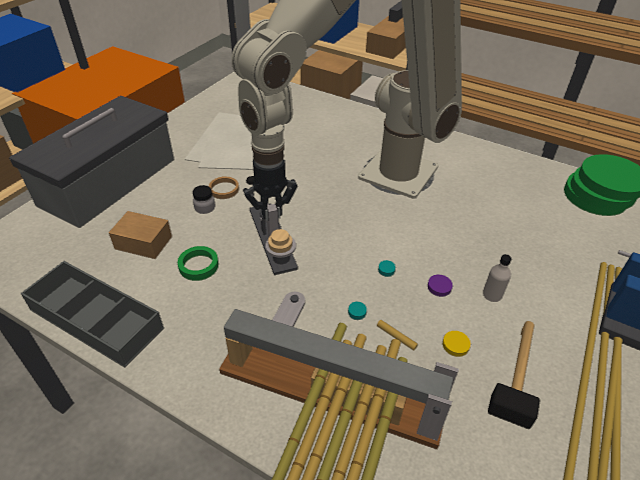

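Run:
```python
from h import *
d=pickle.load(open('d0.pkl','rb'));t=d['top'][2];s=d['scene'][2]
c=lambda x,y,x0,y0,k:(x0+(x+.5)/k-.5,y0+(y+.5)/k-.5)
known=dict(L=(.4937,.2787,.016),S=(.4796,.1551,.016),sad=(.5084,-.0993,.06))
mt=dict(L=c(341,231,150,200,5),S=c(595,262,150,200,5),sad=c(179,196,340,200,5))
ms=dict(L=c(733,575,240,170,4),S=c(549,477,240,170,4),sad=c(164,300,240,170,4))
rt=[];rs=[]
for n in known:
    a=np.array(mt[n])-proj(t,known[n]);b=np.array(ms[n])-proj(s,known[n]);print(n,a.round(2),b.round(2));rt.append(a);rs.append(b)
rt=np.mean(rt,0);rs=np.mean(rs,0)
bt=np.array(c(240,445,270,85,6))-rt;bs=np.array(c(218,514,240,170,4))-rs
print(pt(t,*bt,z=.128).round(4),pt(s,*bs,z=.128).round(4))
# bar yaw w/ pixel edges in top: far edge
p=d['top'][0];crop(p,140,80,360,190,3,'pics/bar.png')
```

```text
L [ 1.28 -0.12] [ 0.28 -0.48]
S [1.17 0.18] [0.26 0.11]
sad [0.82 0.  ] [0.25 0.29]
[0.6828 0.0525 0.128 ] [0.6846 0.0527 0.128 ]
```

View pics/bar.png

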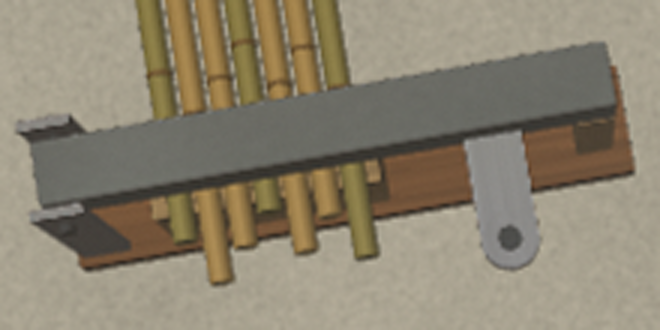

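Call:
apply_moves(targets=[-0.006, 0, 0, 0, 0, 0, 0.15, -0.012, 0, 0, 0, 0, 0, 0.15, -0.018, 0, 0, 0, 0, 0, 0.15, -0.024, 0, 0, 0, 0, 0, 0.15, -0.024, 0, 0, 0, 0, 0, 0.15])

```text
clock: 17.23
eef_pos: [0.4583, -0.1561, 0.0908]
tool_rot: [-0.662, 0.247, 0.663, 0.247]
ft_force: [-0.4, 0.5, -9.5]
grip_width: 0.0232
```

Run:
```python
from h import *
p,z,P=wrist('w19');go([.4593,-.156,.085],J)
```

```text
clk 17.28 p [ 0.4586 -0.1561  0.0909] yaw 139.1 | shift [ 0.024 -0.002 -0.002] turn [-0.     0.003 -0.002] F [ 0.3 -0.3 -9.8] w 0.0231 j [-0.33  0.32 -0.27  0.98 -0.   -1.18]
```

View pics/w19.png

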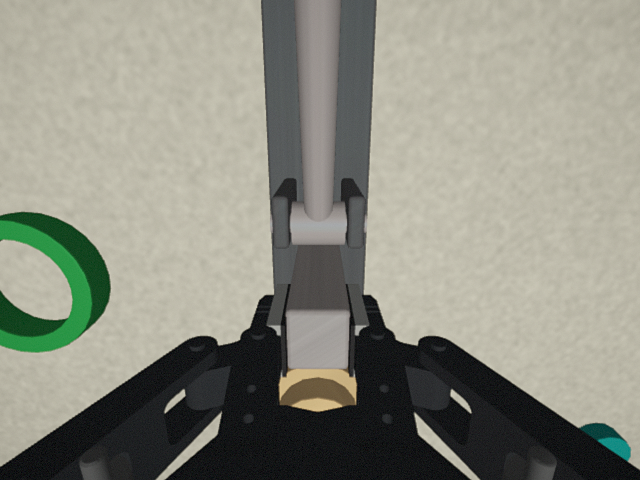

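Call:
apply_moves(targets=[0, -0.011, 0.004, 0.02, 0, 0, 0.15, 0, -0.032, 0.013, 0.06, 0, 0, 0.15, 0, -0.06, 0.024, 0.116, 0, 0, 0.15, 0, -0.095, 0.039, 0.184, 0, 0, 0.15, 0, -0.133, 0.055, 0.258, 0, 0, 0.15, 0, -0.175, 0.072, 0.34, 0, 0, 0.15, 0, -0.217, 0.089, 0.422, 0, 0, 0.15, 0, -0.256, 0.105, 0.496, 0, 0, 0.15, 0, -0.29, 0.12, 0.564, 0, 0, 0.15, 0, -0.318, 0.131, 0.619, 0, 0, 0.15, 0, -0.34, 0.14, 0.66, 0, 0, 0.15, 0, -0.35, 0.144, 0.68, 0, 0, 0.15])

```text
clock: 18.28
eef_pos: [0.4894, -0.0653, 0.0913]
tool_rot: [-0.611, 0.355, 0.611, 0.356]
ft_force: [0.5, -0.4, -10.5]
grip_width: 0.0233
```

Run:
```python
from h import *
C=np.array([.6835,.0526]);u=np.array([np.cos(np.radians(10)),np.sin(np.radians(10))])
pre=C-u*(.075+.09);print(pre)
go([*pre,.0909],100)
```

```text
[0.52100672 0.02394805]
clk 18.28 p [ 0.4894 -0.0653  0.0913] yaw 119.6 | shift [ 0.002 -0.286  0.248] turn [ 0.685  0.001 -0.   ] F [  0.5  -0.4 -10.5] w 0.0233 j [-0.13  0.34 -0.25  0.98  0.   -0.65]
```

Call:
apply_moves(targets=[0, -0.009, 0.007, 0.021, 0, 0, 0.15, 0, -0.026, 0.022, 0.062, 0, 0, 0.15, 0, -0.049, 0.042, 0.116, 0, 0, 0.15, 0, -0.077, 0.067, 0.185, 0, 0, 0.15, 0, -0.109, 0.094, 0.26, 0, 0, 0.15, 0, -0.143, 0.124, 0.343, 0, 0, 0.15, 0, -0.177, 0.154, 0.425, 0, 0, 0.15, 0, -0.209, 0.181, 0.5, 0, 0, 0.15, 0, -0.237, 0.206, 0.569, 0, 0, 0.15, 0, -0.26, 0.226, 0.623, 0, 0, 0.15, 0, -0.277, 0.241, 0.664, 0, 0, 0.15, 0, -0.286, 0.248, 0.685, 0, 0, 0.15])

```text
clock: 19.28
eef_pos: [0.521, 0.0234, 0.0913]
tool_rot: [-0.542, 0.455, 0.542, 0.455]
ft_force: [0.3, 0.1, -9.2]
grip_width: 0.0232
```

Run:
```python
from h import *
from workcell import bot
d={}
for n in("top","scene"):
    p,z=bot.camera(n);d[n]=(p,z,bot.camera_params(n));cv2.imwrite(f'pics/{n}2.png',p[:,:,::-1])
pickle.dump(d,open('d2.pkl','wb'))
C=np.array([.6835,.0526]);u=np.array([np.cos(np.radians(10)),np.sin(np.radians(10))])
go([*(C-u*(.075)),.0909],100)
crop(d['scene'][0],200,150,400,310,4,'pics/s2.png')
crop(d['top'][0],250,120,410,260,5,'pics/t2.png')
```

```text
clk 19.38 p [0.5209 0.023  0.0914] yaw 100.0 | shift [ 0.002 -0.361  0.003] turn [ 0.001 -0.    -0.   ] F [  1.1  -0.6 -11. ] w 0.0234 j [ 0.04  0.39 -0.17  1.01 -0.   -0.13]
```

View pics/s2.png

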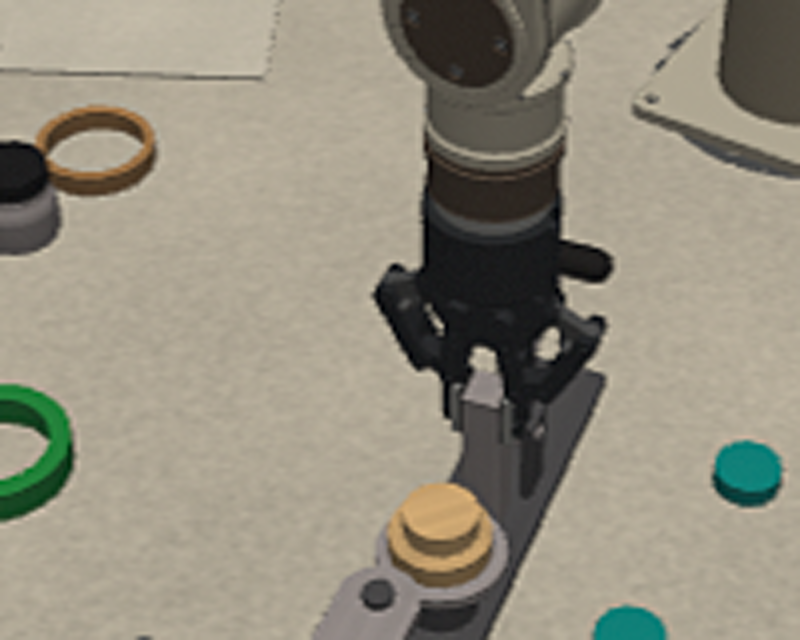

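View pics/t2.png

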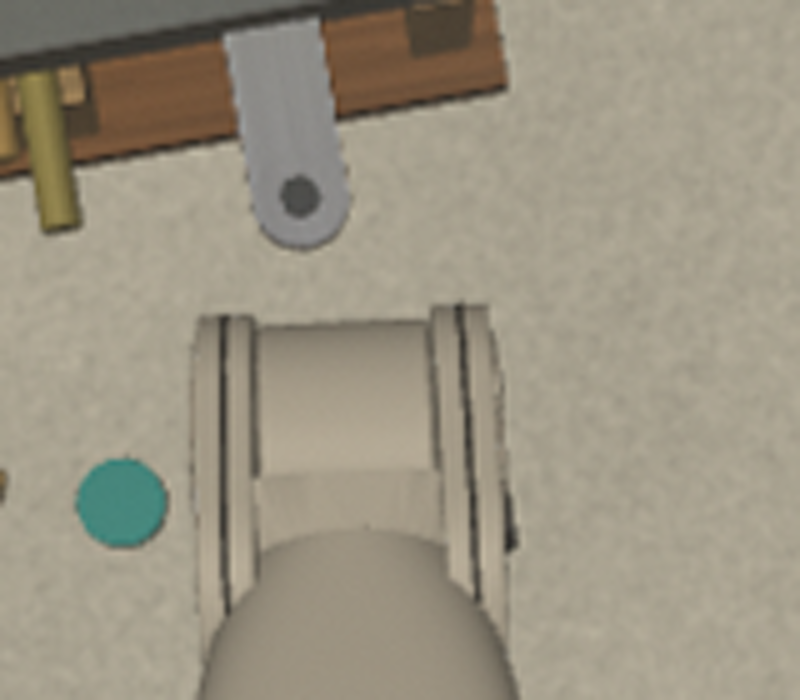

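Run:
```python
from h import *
s=pickle.load(open('d2.pkl','rb'))['scene'][2]
c=lambda x,y,x0,y0,k:np.array((x0+(x+.5)/k-.5,y0+(y+.5)/k-.5))
w=np.array([.5209,.023])+.075*np.array([np.cos(np.radians(10)),np.sin(np.radians(10))])
m=c(441,512,200,150,4)-[.26,0];print(m,proj(s,[*w,.0965]),w,pt(s,*m,z=.0965))
m=c(378,594,200,150,4)-[.26,0];print(m,proj(s,[.6835,.0526,.128]),pt(s,*m,z=.128))
```

```text
[309.615 277.625] (np.float64(309.3264019070342), np.float64(277.64362747913185)) [0.59476058 0.03602361] [0.59438064 0.0365448  0.0965    ]
[293.865 298.125] (np.float64(294.1061306571763), np.float64(297.80279473636097)) [0.68448594 0.05263429 0.128     ]
```

Call:
apply_moves(targets=[0, -0.011, 0, 0, 0, 0, 0.15, 0, -0.033, 0, 0, 0, 0, 0.15, 0, -0.062, 0, 0, 0, 0, 0.15, 0, -0.098, 0.001, 0, 0, 0, 0.15, 0, -0.138, 0.001, 0, 0, 0, 0.15, 0, -0.182, 0.001, 0, 0, 0, 0.15, 0, -0.225, 0.002, 0, 0, 0, 0.15, 0, -0.265, 0.002, 0, 0, 0, 0.15, 0, -0.301, 0.002, 0, 0, 0, 0.15, 0, -0.33, 0.002, 0, 0, 0, 0.15, 0, -0.352, 0.002, 0, 0, 0, 0.15, 0, -0.363, 0.002, 0, 0, 0, 0.15])

```text
clock: 20.38
eef_pos: [0.6111, 0.0392, 0.0913]
tool_rot: [0.542, -0.454, -0.542, -0.455]
ft_force: [-0.0, 0.6, -8.9]
grip_width: 0.0234
```

Run:
```python
from h import *
from workcell import bot
d={}
for n in("top","scene"):
    p,z=bot.camera(n);d[n]=(p,z,bot.camera_params(n));cv2.imwrite(f'pics/{n}3.png',p[:,:,::-1])
pickle.dump(d,open('d3.pkl','wb'))
C=np.array([.684,.0526]);u=np.array([np.cos(np.radians(10)),np.sin(np.radians(10))])
go([*(C-u*(.075)),.0869],100)
P=d['scene'][2];over('s3',d['scene'][0],P,[(*C,.128,.009),(*C,.0645,.038),(*C,.0805,.03),(*C,.0965,.022)],(220,200,380,330),5)
crop(d['top'][0],250,80,410,220,5,'pics/t3.png')
```

```text
clk 20.48 p [0.6105 0.0391 0.0913] yaw 100.0 | shift [0.018 0.001 0.002] turn [ 0. -0. -0.] F [ 0.3  0.1 -9.8] w 0.0232 j [ 0.06  0.55  0.09  1.11 -0.   -0.11]
```

View pics/s3.png

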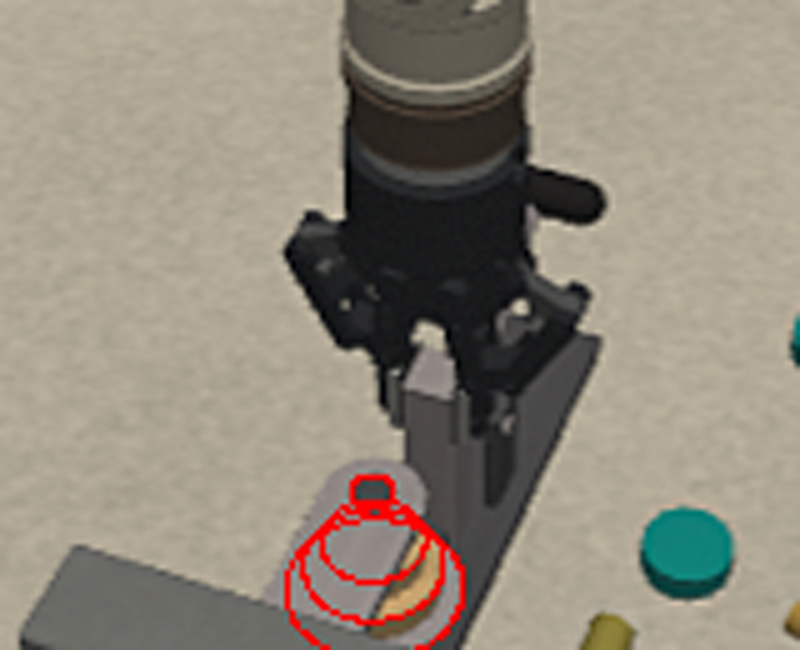

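View pics/t3.png

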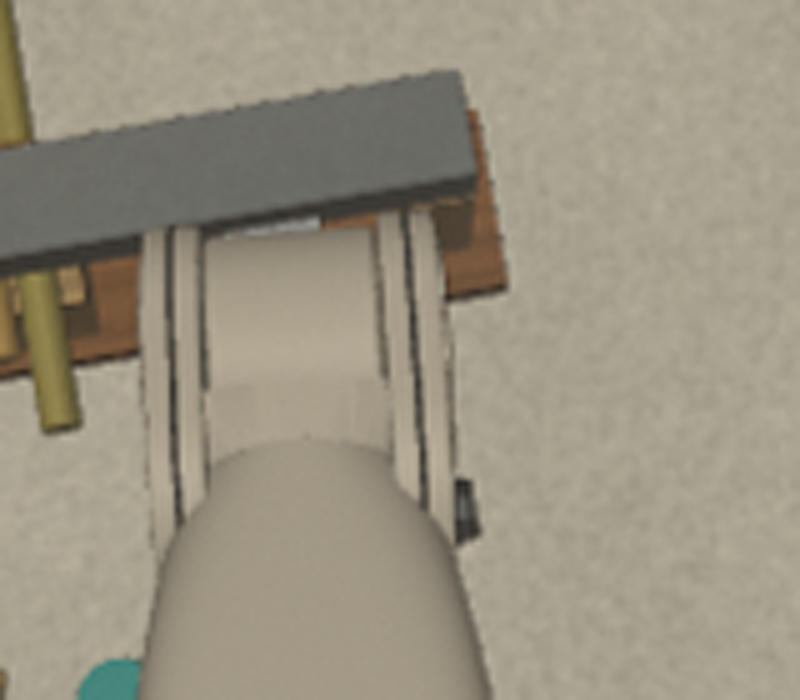

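Call:
apply_moves(targets=[0.004, 0.001, 0.002, 0, 0, 0, 0.15, 0.008, 0.001, 0.002, 0, 0, 0, 0.15, 0.012, 0.001, 0.002, 0, 0, 0, 0.15, 0.016, 0.001, 0.002, 0, 0, 0, 0.15, 0.02, 0.001, 0.002, 0, 0, 0, 0.15, 0.022, 0.001, 0.002, 0, 0, 0, 0.15, 0.022, 0.001, 0.002, 0, 0, 0, 0.15])

```text
clock: 21.07
eef_pos: [0.6095, 0.0396, 0.0871]
tool_rot: [0.542, -0.454, -0.542, -0.455]
ft_force: [-4.1, 0.3, -2.3]
grip_width: 0.0232
```

Run:
```python
from h import *
C=np.array([.684,.0526]);u=np.array([np.cos(np.radians(10)),np.sin(np.radians(10))])
go([*(C-u*(.075)),.0869],100)
```

```text
clk 21.07 p [0.6095 0.0396 0.0871] yaw 100.0 | shift [ 0.001 -0.003 -0.001] turn [ 0. -0.  0.] F [-4.1  0.3 -2.3] w 0.0232 j [ 0.06  0.55  0.08  1.1   0.   -0.11]
```

Call:
apply_moves(targets=[0, 0, 0, 0, 0, 0, 0.2, 0, 0, 0, 0, 0, 0, 0.3, 0, 0, 0, 0, 0, 0, 0.45, 0, 0, 0, 0, 0, 0, 0.6, 0, 0, 0, 0, 0, 0, 0.6, -0.1, 0, 0, 0, 0, 0, 0.6, -0.25, 0, 0, 0, 0, 0, 0.6, -0.4, 0.05, 0, 0, 0, 0, 0.6, -0.5, 0.15, 0, 0, 0, 0, 0.6, -0.5, 0.3, 0, 0, 0, 0, 0.4, -0.5, 0.45, 0, 0, 0, 0, 0.2, -0.5, 0.54, 0, 0, 0, 0, 0])

```text
clock: 22.07
eef_pos: [0.4744, 0.0157, 0.2121]
tool_rot: [0.542, -0.454, -0.541, -0.455]
ft_force: [-0.8, 0.3, -0.3]
grip_width: 0.0153
```

Run:
```python
from h import *
from workcell import bot
d={}
for n in("top","scene"):
    p,z=bot.camera(n);d[n]=(p,z,bot.camera_params(n));cv2.imwrite(f'pics/{n}4.png',p[:,:,::-1])
pickle.dump(d,open('d4.pkl','wb'))
C=np.array([.684,.0526]);u=np.array([np.cos(np.radians(10)),np.sin(np.radians(10))])
go([*(C-u*(.1988)),.135],100)
crop(d['scene'][0],200,180,380,330,5,'pics/s4.png')
crop(d['top'][0],250,80,410,220,5,'pics/t4.png')
p,z,P=wrist('w20')
```

```text
clk 22.17 p [0.4737 0.0156 0.212 ] yaw 100.0 | shift [ 0.308 -0.059 -0.   ] turn [-0.001 -0.    -0.   ] F [ 0.3 -0.5  0.3] w 0.0009 j [ 0.03  0.2  -0.1   1.27 -0.   -0.14]
```

View pics/s4.png

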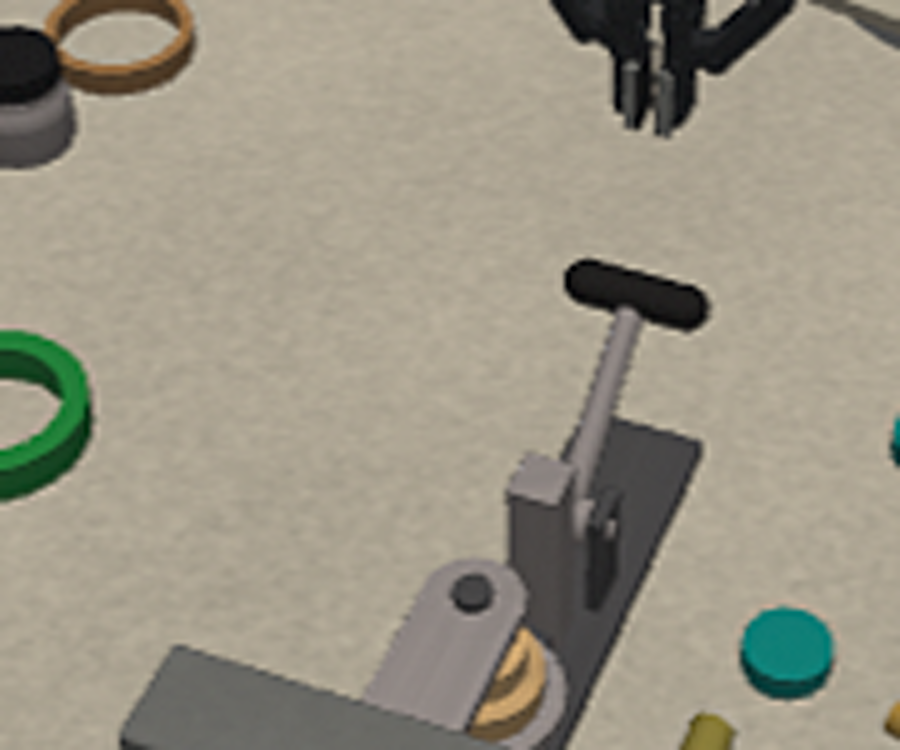

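View pics/t4.png

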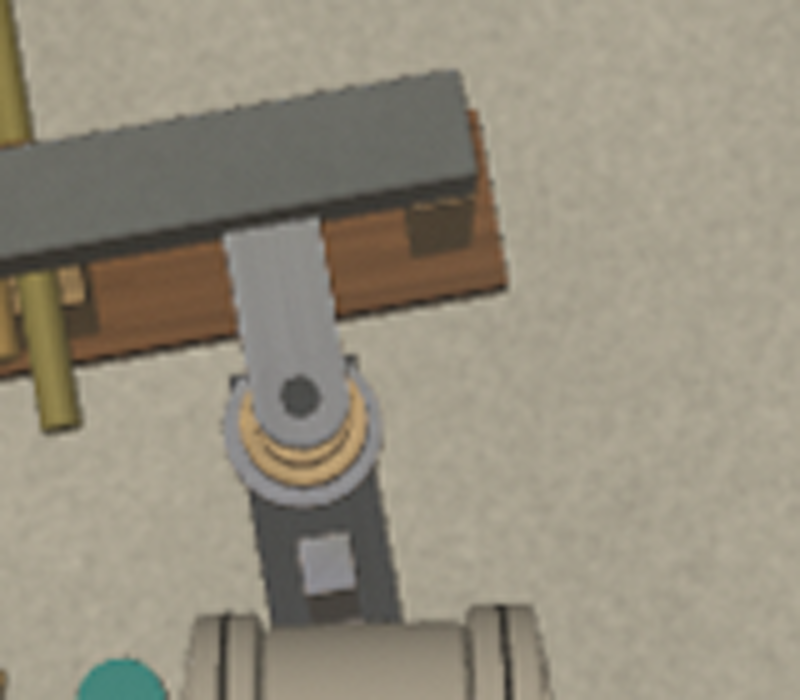

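View pics/w20.png

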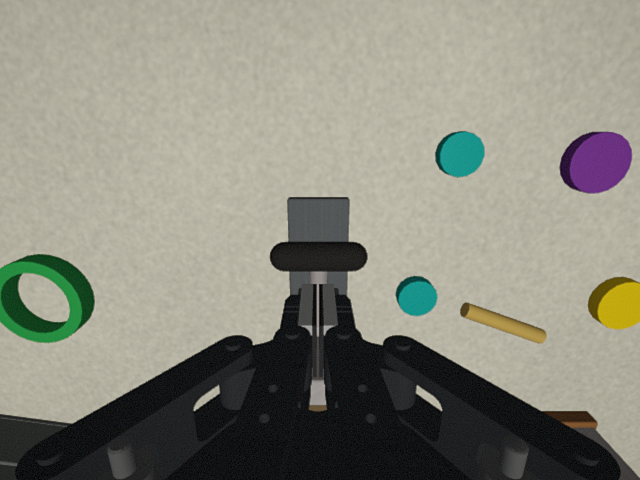

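Run:
```python
from h import *
d=pickle.load(open('d4.pkl','rb'));p,z,P=d['top'];
P=dict(P);P['cx']+=1.09
c=lambda x,y,x0,y0,k:np.array((x0+(x+.5)/k-.5,y0+(y+.5)/k-.5))
print(pt(P,*c(300,397,250,80,5),z=.128),pt(P,*c(303,428,250,80,5),z=.06),pt(P,*c(327,563,250,80,5),z=.12))
over('t4o',p,P,[(.6835,.0526,.06,.038),(.6835,.0526,.128,.009),(.6835,.0526,.076,.03),(.6835,.0526,.092,.022)],(280,130,350,190),10)
p,z,P=pickle.load(open('w20.pkl','rb'))
for X in(.1195,): print(pt(P,318,257,z=X))
```

```text
[0.68219242 0.05245967 0.128     ] [0.68200317 0.05357906 0.06      ] [0.60868596 0.04042665 0.12      ]
[0.48830868 0.01859009 0.1195    ]
```

View pics/t4o.png

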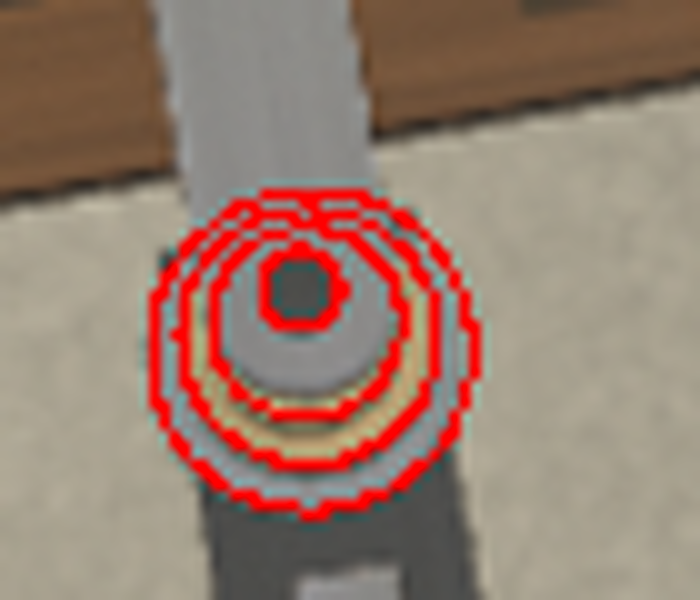

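Centred under the pad within about 1 mm, with the stack intact. Now the handle: hover over the grip with closed fingers.

Call:
apply_moves(targets=[0.1, -0.03, 0.001, 0, 0, 0, 0, 0.2, -0.056, 0.002, 0, 0, 0, 0, 0.288, -0.056, 0.002, 0, 0, 0, 0, 0.288, -0.056, 0.002, 0, 0, 0, 0, 0.288, -0.056, 0.002, 0, 0, 0, 0, 0.288, -0.056, 0.002, 0, 0, 0, 0])

```text
clock: 22.72
eef_pos: [0.4919, 0.0192, 0.14]
tool_rot: [0.542, -0.454, -0.541, -0.455]
ft_force: [0.4, 0.7, -0.1]
grip_width: 0.0001
```

Run:
```python
from h import *
go([.4874,.0185,.1305],100)
p,z,P=wrist('w21');go([.4874,.0185,.1305],100)
```

```text
clk 22.72 p [0.4919 0.0192 0.14  ] yaw 100.0 | shift [0.038 0.018 0.001] turn [ 0.    -0.     0.003] F [ 0.4  0.7 -0.1] w 0.0001 j [ 0.04  0.28 -0.18  1.1   0.   -0.14]
clk 22.77 p [0.4922 0.0191 0.1405] yaw 100.0 | shift [0.04  0.019 0.001] turn [ 0.    -0.001  0.006] F [ 0.4  1.2 -0.9] w -0.0003 j [ 0.04  0.28 -0.18  1.1  -0.   -0.14]
```

View pics/w21.png

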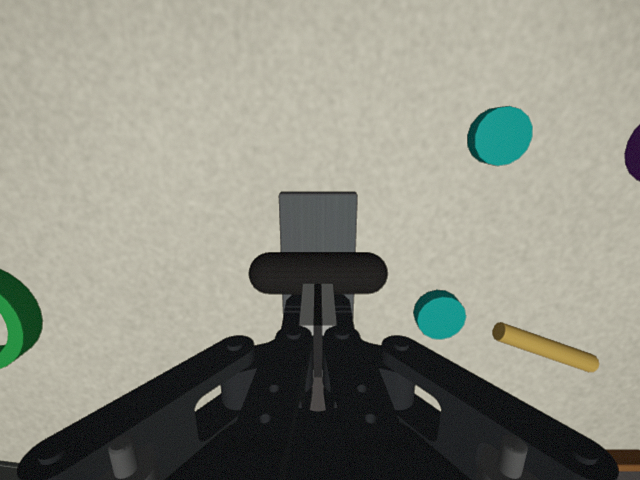

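Call:
apply_moves(targets=[0.01, 0.02, 0, 0, 0, 0, 0, 0.035, 0.02, 0, 0, 0, 0, 0, 0.06, 0.03, 0, 0, 0, 0, 0, 0.079, 0.041, 0, 0, 0, 0, 0, 0.1, 0.05, 0, 0, 0, 0, 0, 0.119, 0.058, 0, 0, 0, 0, 0, 0.14, 0.065, 0, 0, 0, 0, 0, 0.161, 0.071, 0, 0, 0, 0, 0, 0.182, 0.076, 0, 0, 0, 0, 0, 0.204, 0.08, 0, 0, 0, 0, 0, 0.226, 0.082, 0, 0, 0, 0, 0, 0.24, 0.084, 0, 0, 0, 0, 0])

```text
clock: 23.77
eef_pos: [0.4672, 0.0148, 0.0796]
tool_rot: [-0.541, 0.456, 0.542, 0.453]
ft_force: [-8.2, -1.4, 14.7]
grip_width: -0.0003
```

```bash
cat >> h.py <<'E'
def both(n,):
    from workcell import bot
    d={}
    for k in("top","scene"):
        p,z=bot.camera(k);d[k]=(p,z,bot.camera_params(k));cv2.imwrite(f'pics/{k}{n}.png',p[:,:,::-1])
    pickle.dump(d,open(f'd{n}.pkl','wb'))
    crop(d['scene'][0],200,180,380,330,5,f'pics/s{n}.png');crop(d['top'][0],250,80,410,220,5,f'pics/t{n}.png')
E
python3 - <<'E'
from h import *
go([.4719,.0157,.0675],100)
both(5)
E
```

```text
clk 23.77 p [0.4672 0.0148 0.0796] yaw 100.0 | shift [ 0.048 -0.019  0.   ] turn [-0.001 -0.001 -0.007] F [-8.2 -1.4 14.7] w -0.0003 j [ 0.03  0.31 -0.33  0.94 -0.   -0.14]
```

View pics/s5.png

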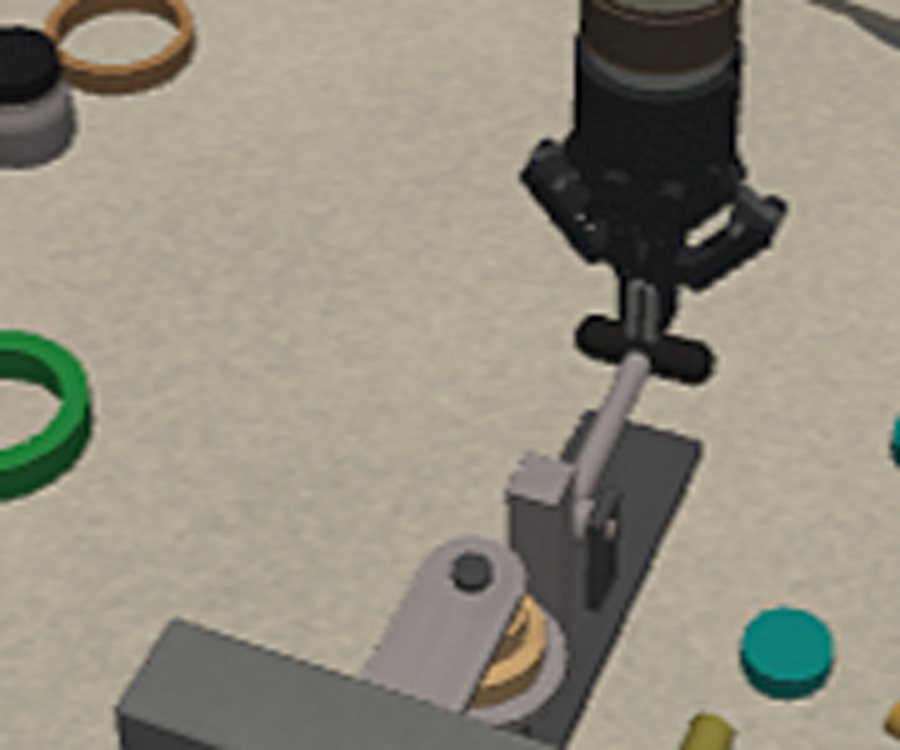

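Run:
```python
from h import *
go([.4719,.0157,.0675],100)
p,z,P=wrist('w22');go([.4719,.0157,.0675],100)
crop(p,220,180,420,330,4,'pics/c22.png')
```

```text
clk 23.87 p [0.4672 0.0148 0.0795] yaw 100.0 | shift [ 0.048 -0.019  0.   ] turn [-0.001 -0.001 -0.008] F [-7.5 -2.  13.1] w 0.0000 j [ 0.03  0.31 -0.33  0.94 -0.   -0.14]
clk 23.92 p [0.4672 0.0148 0.0797] yaw 100.0 | shift [ 0.049 -0.019  0.   ] turn [-0.    -0.001 -0.008] F [-8.5 -1.4 14.2] w -0.0000 j [ 0.03  0.31 -0.33  0.94 -0.   -0.14]
```

View pics/c22.png

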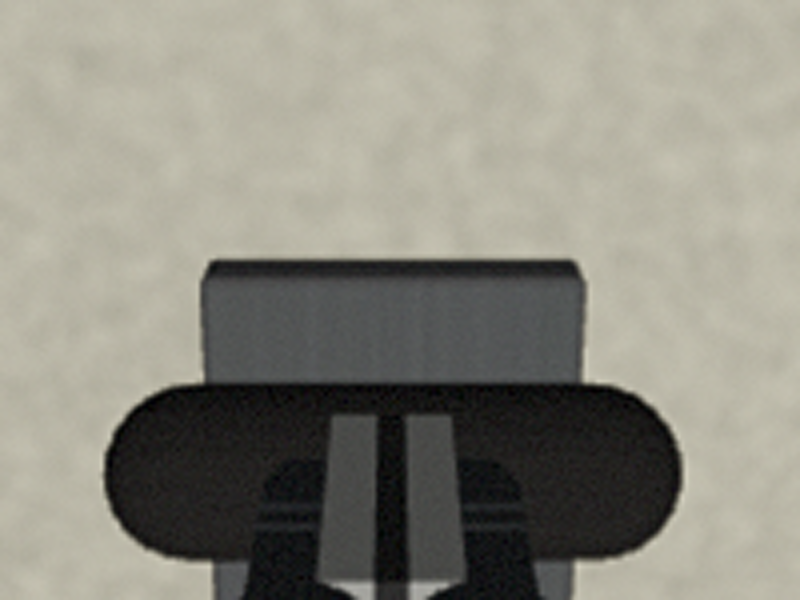

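Call:
apply_moves(targets=[0.01, 0.006, 0, 0, 0, 0, 0, 0.02, 0.012, 0, 0, 0, 0, 0, 0.03, 0.015, 0, 0, 0, 0, 0, 0.04, 0.016, 0, 0, 0, 0, 0, 0.05, 0.016, 0, 0, 0, 0, 0, 0.055, 0.016, 0, 0, 0, 0, 0, 0.055, 0.016, 0, 0, 0, 0, 0])

```text
clock: 24.5
eef_pos: [0.466, 0.0146, 0.0672]
tool_rot: [0.542, -0.454, -0.541, -0.455]
ft_force: [-5.0, -0.7, 14.6]
grip_width: 0.0001
```

Run:
```python
from h import *
both(6);go([.4719,.0157,.0675],100)
```

```text
clk 24.60 p [0.466  0.0146 0.0672] yaw 100.0 | shift [-0.001 -0.024  0.   ] turn [-0.    -0.001  0.004] F [-5.2 -0.7 13.8] w 0.0003 j [ 0.03  0.32 -0.35  0.9  -0.   -0.14]
```

View pics/s6.png

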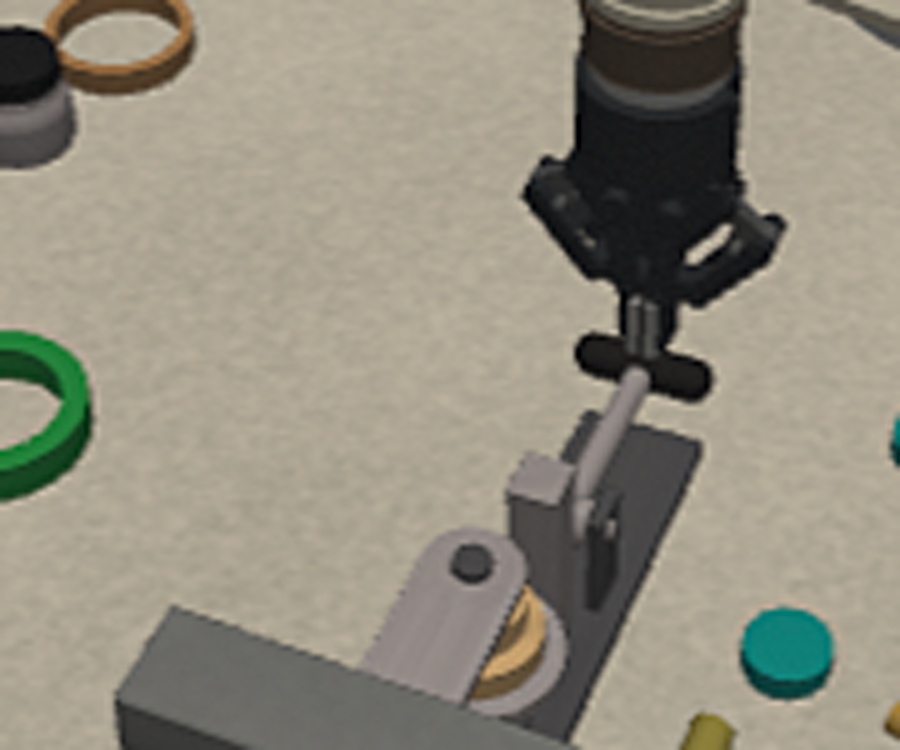

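Call:
apply_moves(targets=[0.008, 0.006, 0, 0, 0, 0, 0, 0.016, 0.01, 0, 0, 0, 0, 0, 0.016, 0.01, 0, 0, 0, 0, 0, 0.016, 0.01, 0, 0, 0, 0, 0])

```text
clock: 24.93
eef_pos: [0.4661, 0.0145, 0.0663]
tool_rot: [0.544, -0.452, -0.54, -0.457]
ft_force: [-7.8, 0.2, 32.5]
grip_width: -0.0001
```

Handle is on its stop: force rose to 32 N while z stalled at 0.066. Now let it up under control.

Call:
apply_moves(targets=[-0.02, 0, 0, 0, 0, 0, 0, -0.04, -0.003, 0, 0, 0, 0, 0, -0.06, -0.006, 0, 0, 0, 0, 0, -0.08, -0.01, 0, 0, 0, 0, 0, -0.1, -0.014, 0, 0, 0, 0, 0, -0.12, -0.02, 0, 0, 0, 0, 0, -0.14, -0.027, 0, 0, 0, 0, 0, -0.16, -0.034, 0, 0, 0, 0, 0, -0.18, -0.042, 0, 0, 0, 0, 0, -0.2, -0.052, 0, 0, 0, 0, 0, -0.22, -0.062, 0, 0, 0, 0, 0, -0.24, -0.073, 0, 0, 0, 0, 0])

```text
clock: 25.93
eef_pos: [0.4829, 0.0176, 0.1227]
tool_rot: [0.543, -0.453, -0.541, -0.455]
ft_force: [1.8, 0.7, 3.4]
grip_width: 0.0001
```

Call:
apply_moves(targets=[-0.02, -0.01, 0, 0, 0, 0, 0, -0.04, -0.01, 0, 0, 0, 0, 0, -0.07, -0.01, 0, 0, 0, 0, 0, -0.11, -0.01, 0, 0, 0, 0, 0, -0.11, -0.01, 0, 0, 0, 0, 0, -0.11, -0.01, 0, 0, 0, 0, 0, -0.11, -0.01, 0, 0, 0, 0, 0])

```text
clock: 26.52
eef_pos: [0.483, 0.0178, 0.1481]
tool_rot: [-0.541, 0.455, 0.542, 0.454]
ft_force: [-0.2, -0.3, -0.5]
grip_width: 0.0004
```

Run:
```python
from h import *
both(7);p,z,P=wrist('w23');go([.4874,.0185,.1305],100)
print(pt(P,318,270,z=.1195))
P=pickle.load(open('d7.pkl','rb'))['top'];Q=dict(P[2]);Q['cx']+=1.09
over('t7o',P[0],Q,[(.6835,.0526,.06,.038),(.6835,.0526,.128,.009),(.6835,.0526,.076,.03),(.6835,.0526,.092,.022)],(280,130,350,190),10)
```

```text
clk 26.67 p [0.4832 0.0178 0.1481] yaw 100.0 | shift [ 0.07  -0.017 -0.   ] turn [ 0.     0.    -0.004] F [-0.   0.3  0.5] w -0.0004 j [ 0.04  0.26 -0.19  1.12 -0.   -0.14]
[0.4805896  0.01768521 0.1195    ]
```

View pics/s7.png

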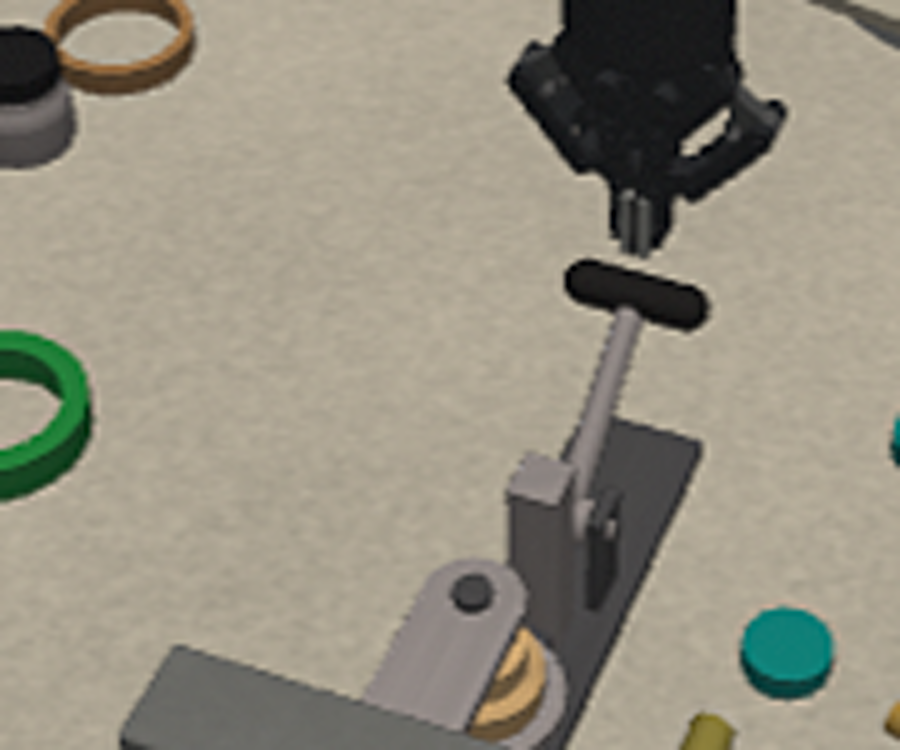

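View pics/t7o.png

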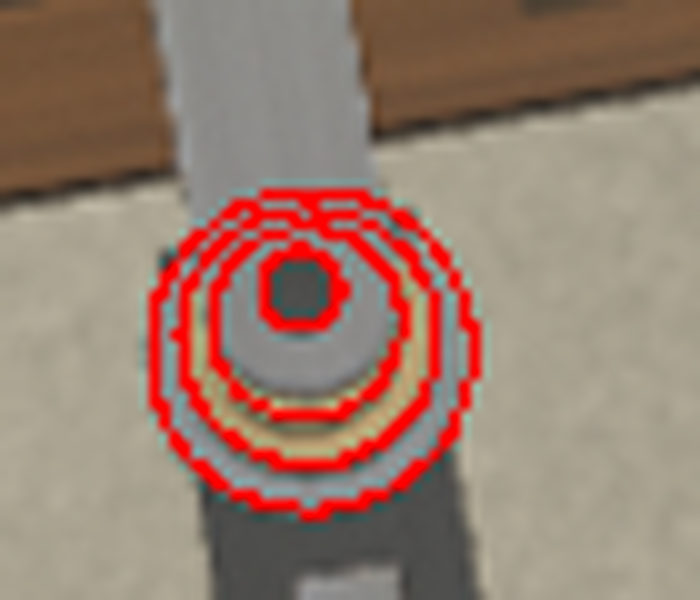

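View pics/w23.png

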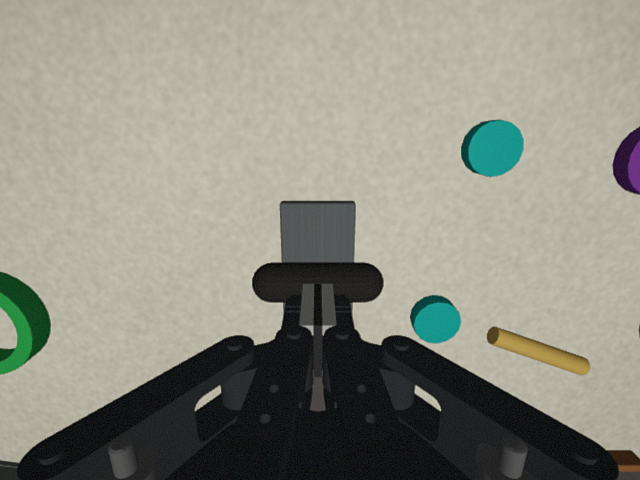

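Handle is fully up, the bar is back at rest, and the stack is still centred. Second press:

Call:
apply_moves(targets=[0.02, -0.028, 0, 0, 0, 0, 0, 0.05, -0.028, 0, 0, 0, 0, 0, 0.07, -0.028, 0, 0, 0, 0, 0, 0.09, -0.016, 0, 0, 0, 0, 0, 0.109, -0.003, 0, 0, 0, 0, 0, 0.13, 0.008, 0, 0, 0, 0, 0, 0.15, 0.019, 0, 0, 0, 0, 0, 0.17, 0.028, 0, 0, 0, 0, 0, 0.192, 0.036, 0, 0, 0, 0, 0, 0.213, 0.043, 0, 0, 0, 0, 0, 0.235, 0.05, 0, 0, 0, 0, 0, 0.256, 0.054, 0, 0, 0, 0, 0])

```text
clock: 27.67
eef_pos: [0.4711, 0.0156, 0.0859]
tool_rot: [0.542, -0.454, -0.541, -0.455]
ft_force: [-3.6, 0.2, 12.9]
grip_width: -0.0003
```

Run:
```python
from h import *
go([.468,.015,.0675],100)
```

```text
clk 27.67 p [0.4711 0.0156 0.0859] yaw 100.0 | shift [ 0.074  0.013 -0.   ] turn [ 0.    -0.     0.005] F [-3.6  0.2 12.9] w -0.0003 j [ 0.03  0.3  -0.32  0.95  0.   -0.14]
```

Call:
apply_moves(targets=[0.016, 0.005, 0, 0, 0, 0, 0, 0.032, 0.009, 0, 0, 0, 0, 0, 0.048, 0.013, 0, 0, 0, 0, 0, 0.062, 0.016, 0, 0, 0, 0, 0, 0.074, 0.018, 0, 0, 0, 0, 0, 0.08, 0.02, 0, 0, 0, 0, 0, 0.086, 0.02, 0, 0, 0, 0, 0, 0.086, 0.02, 0, 0, 0, 0, 0, 0.086, 0.02, 0, 0, 0, 0, 0])

```text
clock: 28.42
eef_pos: [0.4686, 0.0151, 0.0667]
tool_rot: [0.544, -0.452, -0.54, -0.456]
ft_force: [-2.6, 1.4, 23.3]
grip_width: -0.0
```

Run:
```python
from h import *
go([.468,.015,.0675],100);both(8);go([.468,.015,.0675],100)
```

```text
clk 28.42 p [0.4686 0.0151 0.0667] yaw 100.0 | shift [-0.003  0.003 -0.   ] turn [ 0.001 -0.     0.015] F [-2.6  1.4 23.3] w -0.0000 j [ 0.03  0.32 -0.35  0.89  0.   -0.14]
clk 28.52 p [0.4686 0.0151 0.0667] yaw 100.0 | shift [-0.003  0.003 -0.   ] turn [ 0.001 -0.     0.015] F [-2.6  2.2 23.6] w 0.0002 j [ 0.03  0.32 -0.35  0.89  0.   -0.14]
```

View pics/s8.png

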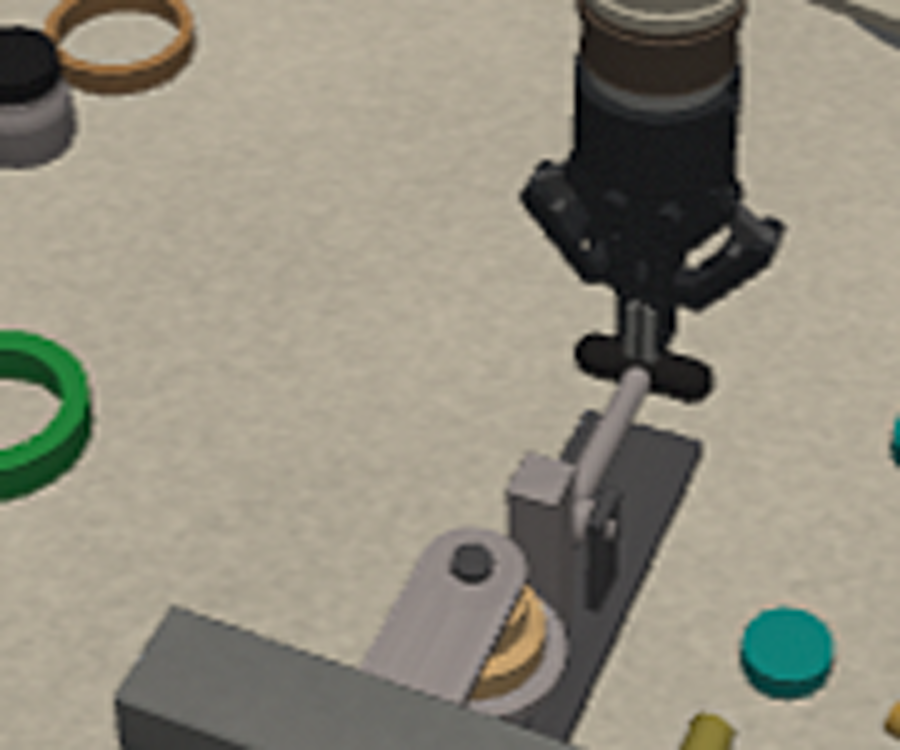

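View pics/top8.png

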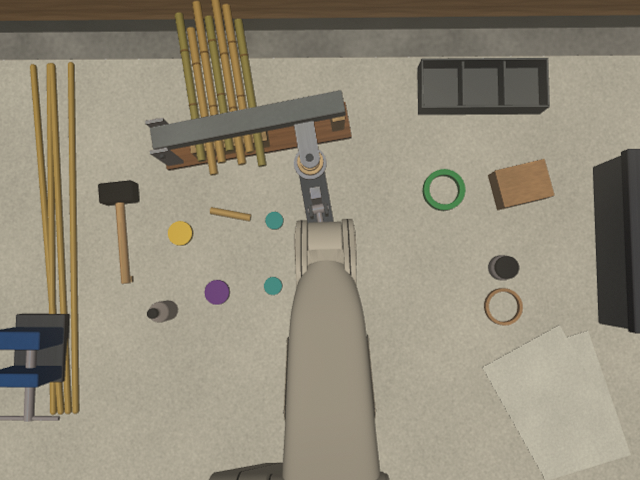

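The handle is on its stop and steady at 23.5 N. The bar is up, the jack hasn't moved, and the bystanders are where they were (top view). Handing in.

```bash
python3 -c "
from workcell import bot
print(bot.job_done())
o=bot.get_obs();print(o['clock'],o['eef_pos'],o['ft_force'])"
```

```text
the job is handed in; nothing more can be done
None
the job is handed in; nothing more can be done
```

The job is handed in at about 28.5 s, with the arm still holding the handle fully down and the bar raised on the jack.

**What I did:** I put the large plywood disc on the saddle plate and the small one on top. I carried the jack by its post to under the lift pad and set it down. I then worked the handle to its stop, let it come fully up, and pressed it down again to hold.

**Last checks:**
- **Stack:** the discs were centred on the saddle to about 0.5 mm when placed. The stack was about 1 mm from the bolt-head centre, and it looked the same after the first stroke.
- **Handle:** on the first stroke the force rose to 32 N while the tool height stalled at 0.066 m, which shows the stop. The final hold was steady at 23.5 N at the same height.
- **Bar:** it is visibly raised, about as high as at the end of the first stroke. I judged the lift from the pictures and did not measure it in millimetres.
- **Everything else:** the jack had not slid, and I saw no change to the rest of the scene in the last top view.

**What went wrong:** my first grasp of the small disc was too high. The fingers pressed on its top with about 26 N and pushed it roughly 9 mm along the table. I measured it again and picked it up cleanly; the look-alikes beside it were not touched.

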